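# Make up the bedside tray and the ring dish

## Task

Make up two bedside sets from the things standing loose in the middle: in the wooden tray, the comb in the long compartment, the large jar in the larger of the two small compartments and the short clip in the smallest one; in the round dish, the long clip and the small jar side by side. Set each thing down flat on the floor of its place rather than dropping it, jars always upright, and let go of everything. Leave the tray, the dish and the perfume bottle where they are.

Things in the scene. Friction and masses are not known exactly. Their poses are not given: they have to be found in the camera images.
- tray: Loose brown wooden tray 230 (x) x 194 (y) x 14 mm; floor 5 mm, walls 6 mm thick. Origin: centre of underside, z up, x away from the robot (within 0.3 rad). Compartments, centre in its frame: long 218 x 94 at (0, 44) mm, on the left seen from the robot; larger small one 124 (x) x 82 (y) at (47, -50), far right; smallest 88 x 82 at (-65, -50), near right.
- dish: Loose round white ceramic ring dish, 176 mm across the rim, 14 mm high, flat inner floor about 140 mm across and 5 mm thick, 0.7 kg. Origin at the centre of its underside, z up.
- comb: Pink plastic comb lying flat, 130 (x) x 36 (y) mm; spine 12 mm wide and 10 mm thick along the +y edge, teeth 8 mm thick towards -y. 35 g nominal. Origin at the centre of its underside, z up.
- long_clip: Stainless hair clip lying flat, the longer of two: 84 (x) x 16 (y) x 12 mm high. 25 g nominal. Origin at the centre of its underside, z up.
- short_clip: Stainless hair clip lying flat, the shorter of two: 50 (x) x 16 (y) x 12 mm high. 25 g nominal. Origin at the centre of its underside, z up.
- large_jar: Closed white cream jar with an aluminium lid, standing, the larger of two: 56 mm diameter, 42 mm high. 110 g nominal. Origin at the centre of its underside, z up.
- small_jar: Closed white cream jar with an aluminium lid, standing, the smaller of two: 36 mm diameter, 28 mm high. 40 g nominal. Origin at the centre of its underside, z up.
- perfume: Bystander standing among the loose things: amber glass perfume bottle with a black cap, 40 mm diameter, 70 mm high. Stays where it is. Origin at the centre of its underside, z up.
Things that resemble listed ones, but are neither listed nor needed, are in the scene too. What is shaped like the small_jar but blue or yellow is not meant.

How it is judged:
By the outcome, as a careful person would: the job done as asked, in the order asked, and still so for the second after the job is handed in, with the robot touching nothing.
It also fails if it takes over 136 s, if anything falls off the work surface, if the arm or the gripper's body presses on something with over 40 N, if the wrist force passes 120 N, or if a joint passes its speed limit or range.

## Robot

A 6-joint arm with a two-finger parallel gripper is mounted at the origin on the work surface. World frame = base frame: x ahead of the robot, y to its left, z up, the work surface at z = 0. Lengths are in m, angles in rad, forces in N, time in s.
With the tool pointing down it reaches from about 0.35 to 0.775 m from the base axis. Payload 7.3 kg.
Tool frame: the origin (TCP) lies on the mounting face of the last link; the fingertips stand 178 mm ahead of it and the grasp point (between the pads) lies 159 mm ahead of it (robot.tcp_to_tips is the distance from the TCP to the fingertips, in m); z points along the fingers, y is the direction in which the jaws open and shut (so a half turn about z gives the same grasp; the last joint's range is limited). The gripper opens to 92 mm and grips with 3 to 60 N. Pads are 19 mm wide; open, the fingers measure 130 mm over their backs; the gripper's body (75 mm by 190 mm) begins 47 mm behind the grasp point.
Start: joints at [-1.487, 0.342, 1.524, -0, 1.275, -0.146], TCP at [0.12, -0.511, 0.405] pointing down, gripper open.
Joint ranges: [-2.53, 2.53], [-0.77, 2.02], [0.04, 2.7], [-1, 4.14], [0.28, 2.66], [-3.11, 3.11]. Speed limits (rad/s): [2.57, 2.57, 3.14, 3.14, 3.14, 3.14].

## Interface

Orientations are given as [roll, pitch, yaw] about the fixed x, y, z axes, in that order (R = Rz(yaw) Ry(pitch) Rx(roll)).
In Python, from cell import robot, viewer gives the robot as it stands.
- The arm moves only by the shell command python3 -m creep 'ROWS' [OPENING] [FORCE]. ROWS is JSON, a list that holds one entry, the list of rows, each a list of 6 numbers: the shift along the world's x, y, z in mm, then the turn, a rotation vector about the world's x, y, z in degrees. A call has 1 to 5 rows; each row shifts and turns the pose as measured when the row begins; what a row does not reach is not made up. A row lasts 1/12 s, in which the tool goes at most 41.7 mm and 7.16 degrees, less where a joint would pass 70% of its speed; a pose out of reach is approached as far as the arm can. A call with a gripper value outside its range is refused whole. OPENING is the closure, from -1 (fully open) to 1 (shut), set as the call begins (- or left out, the last holds). The fingers move at their own pace and stop on an object; FORCE is the grip in N (left out, the last holds). Time passes only in rows, so rows that do not move let the fingers close. It gives the time, the measured TCP pose, the force and the opening at its end, in the units of the state.
- robot.observe(): the state, without advancing time (a new reading comes with each control period).
- viewer.read_camera(name): name is "scene" or "side" or "wrist"; returns the picture (400x640x3 uint8, blue, green, red); there is no depth.
- viewer.camera_model(name): a dict with "fx", "fy", "cx", "cy" (pixels), "k1" (the pictures are not rectified: a ray, as slopes to the right and down, at radius r is drawn at 1 + k1 r^2 times it, then the intrinsics apply), "pose" (4x4, takes a point from camera to world coordinates); the wrist camera has in their place "mount" (4x4, takes a point from camera to tool coordinates, whose origin is the TCP and whose axes are the flange's). Camera axes: x right, y up, looking along -z (the intrinsics and any distortion apply to the point x, -y, -z); pixel columns grow to the right and rows downward; lengths in m; the calibration is good to about 2 mm. A picture is of the moment at which its call begins: read the wrist's pose just before it. camera_model takes no time and is no camera call.
- robot.hand_in(): hands the job in, once; it reports no verdict.
The state is a dict: "time": time; "qpos": joint angles; "qvel": joint speeds; "joint_efforts": joint torques, N m; "tool_pos": TCP position; "tool_rot": TCP orientation; "contact_force": force on the tool from outside, world axes, zero at the start; "torque": the same for the moment, N m; "opening": finger opening in m.
Only numpy, scipy, OpenCV 4.12 (cv2) and the standard library are available. Lean on these libraries where they do the work, as an engineer would, in place of code of your own. Each camera call takes 0.05 s, during which the arm holds its last target. There are 200 camera calls.

## Working session

There is one attempt and no reset: what is moved stays moved. The work goes in short steps, Python scripts to look and compute and a shell command to move; the robot and the scene stay as the last step left them, time stands still between calls to the robot, and variables do not carry over. Pictures are saved under pics/ and viewed, about 12 in all and at most 16, crops included, and the job is handed in when it is done.

```bash
ls; mkdir -p pics; python3 - <<'E'
from cell import robot, viewer
import cv2
for n in ("scene","side","wrist"):
    cv2.imwrite(f"pics/{n}0.png",viewer.read_camera(n))
    m=viewer.camera_model(n); print(n,m)
print(robot.observe())
E
```

```text
pics
scene {'fx': 459.3738263877296, 'fy': 459.3738263877296, 'cx': 315.6878430381669, 'cy': 199.17855893431008, 'k1': -0.031670039075266845, 'pose': array([[-1.62692864e-01, -6.13026182e-01,  7.73129958e-01,
         1.33846648e+00],
       [ 9.86676512e-01, -1.00523853e-01,  1.27923479e-01,
         1.49394050e-01],
       [-7.02439488e-04,  7.83641407e-01,  6.21213049e-01,
         6.60437362e-01],
       [ 0.00000000e+00,  0.00000000e+00,  0.00000000e+00,
         1.00000000e+00]])}
side {'fx': 492.13840366787, 'fy': 492.13840366787, 'cx': 319.73183994194153, 'cy': 194.37287758455096, 'k1': 0.0012611025755935258, 'pose': array([[-0.8329616 ,  0.34631344, -0.43155761,  0.07014931],
       [-0.55287784, -0.48934792,  0.67443659,  0.7534568 ],
       [ 0.02238463,  0.80037842,  0.59907705,  0.73520543],
       [ 0.        ,  0.        ,  0.        ,  1.        ]])}
wrist {'fx': 281.7171676644229, 'fy': 281.7171676644229, 'cx': 318.6481960026247, 'cy': 199.6790218851658, 'k1': -0.012859118861224659, 'mount': array([[ 7.50710662e-04,  9.63841597e-01,  2.66474786e-01,
         7.075253
[... 230 characters left out ...]
00e+00,
         1.00000000e+00]])}
{'time': 0.15, 'qpos': array([-1.48699525e+00,  3.42564918e-01,  1.52478933e+00,  1.19665199e-05,
        1.27540078e+00, -1.45977367e-01]), 'qvel': array([-0.00175381, -0.00118606, -0.00238746,  0.00041371, -0.00035328,
       -0.00055142]), 'joint_efforts': array([ 3.86175207e-04, -4.31470478e+01, -2.44354087e+01,  7.17430352e-02,
        5.37825201e-02, -8.42728127e-05]), 'tool_pos': array([ 0.11960154, -0.51109538,  0.40420621]), 'tool_rot': array([-3.14044430e+00, -1.80401061e-04,  2.29774846e-01]), 'contact_force': array([ 0.62755868, -0.58236101, -0.22065654]), 'torque': array([-0.00892353, -0.00355285, -0.00036558]), 'opening': 0.09183914657939266}
```

View pics/scene0.png

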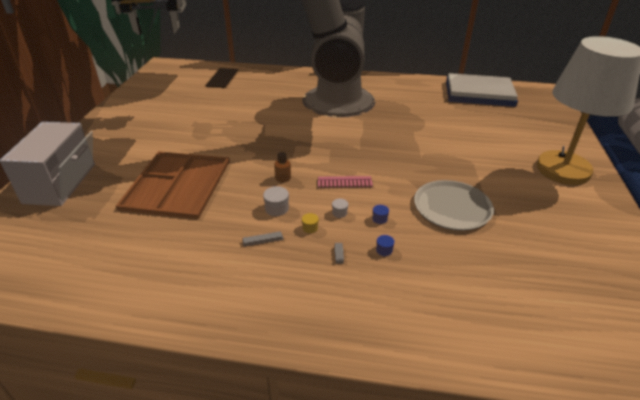

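View pics/side0.png

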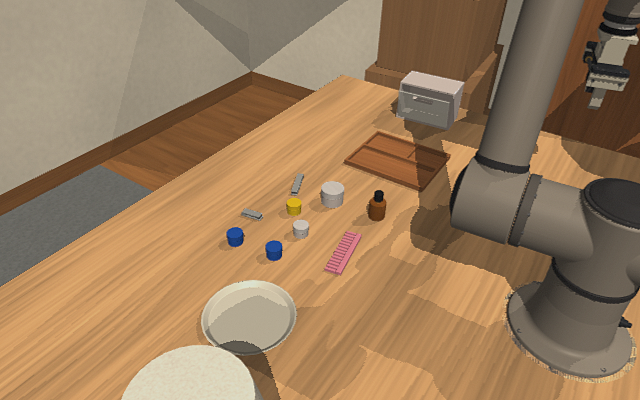

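The scene view shows the comb at (344,183), white small jar at (340,208), large jar at (276,201), long clip at (263,239), short clip at (339,252), perfume at (283,168), tray at (175,184) and dish at (453,206). The decoys are yellow at (310,223) and blue at (380,213) and (385,245).

```bash
cat > h.py <<'E'
from cell import robot, viewer
import numpy as np, cv2
from scipy.spatial.transform import Rotation as R
def pose(name):
    m=viewer.camera_model(name)
    if name!="wrist": return m,m["pose"]
    s=robot.observe(); T=np.eye(4); T[:3,:3]=R.from_euler("xyz",s["tool_rot"]).as_matrix(); T[:3,3]=s["tool_pos"]
    return m,T@m["mount"]
def cast(mp,px,z):
    "pixels -> world points on plane z"
    m,T=mp; px=np.atleast_2d(np.asarray(px,float))
    d=(px-[m["cx"],m["cy"]])/[m["fx"],m["fy"]]
    u=d.copy()
    for _ in range(20): u=d/(1+m["k1"]*(u**2).sum(1,keepdims=True))
    r=np.c_[u[:,0],-u[:,1],-np.ones(len(u))]@T[:3,:3].T
    return T[:3,3]+r*((z-T[2,3])/r[:,2])[:,None]
def proj(mp,P):
    m,T=mp; P=(np.atleast_2d(P)-T[:3,3])@T[:3,:3]
    u=np.c_[P[:,0],-P[:,1]]/-P[:,2:]; u=u*(1+m["k1"]*(u**2).sum(1,keepdims=True))
    return u*[m["fx"],m["fy"]]+[m["cx"],m["cy"]]
def shot(name,fn=None):
    mp=pose(name); im=viewer.read_camera(name)
    if fn: cv2.imwrite(f"pics/{fn}.png",im)
    return mp,im
E
python3 - <<'E'
from h import *
for cam,P in (("scene",dict(comb=(344,183,.008),small=(340,208,.014),large=(276,201,.02),long=(263,239,.006),short=(339,252,.006),perf=(283,178,.005),dish=(453,206,.012),tray=(175,184,.01))),
 ("side",dict(comb=(344,253,.008),small=(301,229,.014),large=(332,194,.02),long=(297,184,.006),short=(252,214,.006),perf=(377,215,.005),dish=(249,317,.012),tray=(398,160,.01)))):
    mp=pose(cam)
    for k,(u,v,z) in P.items(): print(cam,k,cast(mp,(u,v),z).round(3)[0])
E
```

```text
scene comb [0.454 0.072 0.008]
scene small [0.556 0.074 0.014]
scene large [ 0.562 -0.069  0.02 ]
scene long [ 0.672 -0.071  0.006]
scene short [0.685 0.088 0.006]
scene perf [ 0.454 -0.078  0.005]
scene dish [0.506 0.323 0.012]
scene tray [ 0.526 -0.325  0.01 ]
side comb [0.436 0.079 0.008]
side small [0.552 0.073 0.014]
side large [ 0.562 -0.07   0.02 ]
side long [ 0.667 -0.071  0.006]
side short [0.682 0.088 0.006]
side perf [ 0.441 -0.079  0.005]
side dish [0.49  0.327 0.012]
side tray [ 0.505 -0.317  0.01 ]
```

```bash
for i in 1 2 3; do python3 -m creep '[[[24,32,1,0,0,-1],[24,32,1,0,0,-1],[24,32,1,0,0,-1],[24,32,1,0,0,-1],[24,32,1,0,0,-1]]]' -1; done
```

```text
time: 0.57
tool_pos: [0.2383, -0.3503, 0.4063]
tool_rot: [-3.139, 0.002, 0.128]
contact_force: [1.1, 0.0, -0.5]
opening: 0.0918
time: 0.98
tool_pos: [0.3608, -0.1815, 0.4113]
tool_rot: [-3.138, 0.001, 0.033]
contact_force: [0.5, -1.5, 0.1]
opening: 0.0917
time: 1.4
tool_pos: [0.483, -0.0126, 0.4166]
tool_rot: [-3.139, 0.001, -0.059]
contact_force: [0.2, -0.2, -0.3]
opening: 0.0918
```

```bash
python3 -m creep '[[[38,12,0,0,0,3],[0,0,0,0,0,0],[0,0,0,0,0,0]]]'; python3 - <<'E'
from h import *
mp,im=shot("wrist","w1"); print(robot.observe()["tool_pos"])
for k,P in dict(small=(.554,.073,.0),short=(.683,.088,0),long=(.669,-.071,0),dish=(.5,.325,0),tray=(.515,-.32,0)).items(): print(k,proj(mp,P).round())
E
```

```text
time: 1.65
tool_pos: [0.5257, 0.0077, 0.4144]
tool_rot: [-3.137, 0.003, 0.004]
contact_force: [0.4, -0.2, -0.3]
opening: 0.0918
[0.52560782 0.00721134 0.41432074]
small [[272. 153.]]
short [[257.  50.]]
long [[381.  63.]]
dish [[100. 190.]]
tray [[548. 182.]]
```

View pics/w1.png

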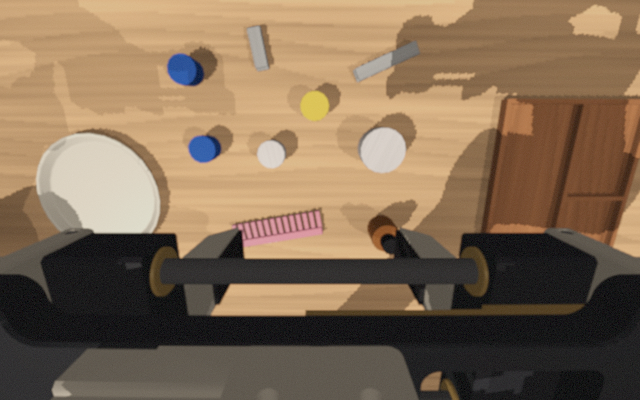

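The wrist view shows, from above: comb (281,228), white small jar (271,154), large jar (383,150), short clip (258,48), long clip (387,61), perfume (383,233), dish (98,185) and tray at right with its long compartment on its left. The small-jar lookalikes are blue (185,70), (204,148) and yellow (315,105). The white one at (271,154) is the one described.

```bash
cat > seg.py <<'E'
from h import *
def blobs(im,mask,amin=60):
    mask=cv2.morphologyEx(mask.astype(np.uint8)*255,cv2.MORPH_CLOSE,np.ones((3,3),np.uint8))
    cs,_=cv2.findContours(mask,cv2.RETR_EXTERNAL,cv2.CHAIN_APPROX_NONE)
    return sorted([c[:,0,:] for c in cs if cv2.contourArea(c)>amin],key=lambda c:-len(c))
def rect(P):
    "world contour -> centre, (long, short) mm, angle of long side deg"
    (c,(w,h),_)=r=cv2.minAreaRect((P[:,:2]*1000).astype(np.float32)); b=cv2.boxPoints(r)
    e=max((b[1]-b[0],b[2]-b[1]),key=np.linalg.norm)
    return np.round(c,1),np.round(sorted((w,h))[::-1],1),round((np.degrees(np.arctan2(e[1],e[0]))+90)%180-90,1)
E
python3 - <<'E'
from seg import *
for cam,im,z in (("wrist","w1",1),("scene","scene0",0),("side","side0",0)):
    im=cv2.imread(f"pics/{im}.png"); mp=pose(cam); hsv=cv2.cvtColor(im,cv2.COLOR_BGR2HSV); H,S,V=cv2.split(hsv)
    print(cam,"tray px",hsv[{"wrist":(130,530),"scene":(196,160),"side":(165,385)}[cam]],"table",hsv[{"wrist":(130,420),"scene":(250,160),"side":(220,200)}[cam]])
    grey=(S<70)&(V>90); pink=((H>160)|(H<2))&(S>60)&(V>110)
    brown=(H<12)&(S>120)&(V>50)&(V<190)
    for n,m in (("grey",grey),("pink",pink),("brown",brown)):
        for c in blobs(im,m):
            x,y,w,h=cv2.boundingRect(c.astype(np.int32).reshape(-1,1,2))
            if cam=="wrist" and y+h>240 and n!="brown": continue
            P=cast(mp,c,.010)
            r=rect(P)
            if abs(r[0][0]-550)<220 and abs(r[0][1])<460 and r[1][0]>20: print(n,(x,y,w,h),*r)
E
```

```text
wrist tray px [ 13 143 177] table [ 17  99 216]
grey (353, 41, 67, 41) [669.  -74.5] [84.  16.9] -66.1
grey (358, 127, 49, 47) [560.1 -77.4] [63.2 61.8] 28.6
grey (247, 25, 22, 46) [683.   84.1] [50.6 17.7] 10.4
grey (257, 140, 29, 29) [553.2  72.8] [38. 38.] 88.4
brown (482, 100, 158, 134) [ 533.2 -329.3] [202.  185.7] -89.7
scene tray px [ 12 167 131] table [ 14 133 182]
grey (415, 181, 79, 49) [494.3 321.9] [172.7 168.8] 42.0
grey (243, 232, 39, 11) [671.2 -73.4] [79.4 14.9] -66.1
grey (264, 186, 24, 26) [540.3 -76.2] [93.6 53.3] 12.2
grey (332, 199, 16, 15) [540.3  75.8] [43.3 37.7] 63.8
grey (335, 243, 8, 17) [685.6  87.5] [45.2 14.1] 7.5
pink (318, 177, 54, 9) [448.3  72. ] [126.9  32.5] -80.7
brown (119, 154, 106, 62) [ 518.6 -327.5] [234.1 194.4] 1.4
side tray px [ 13 165 161] table [ 15 133 200]
grey (121, 280, 176, 120) [496.1 388.3] [301.5 214.3] -73.2
grey (321, 181, 23, 27) [569.2 -83.6] [107.7  55.5] -56.5
grey (293, 220, 16, 19) [556.5  69.6] [61.7 34.2] -54.9
grey (291, 173, 13, 23) [665.2 -67.4] [95.1 18.3] -65.6
grey (241, 208, 22, 13) [679.2  91.9] [52.9 26.3] 8.0
pink (325, 231, 36, 44) [439.   76.5] [135.3  36.3] -79.6
```

```bash
python3 - <<'E'
from seg import *
im=cv2.imread("pics/w1.png"); mp=pose("wrist"); H,S,V=cv2.split(cv2.cvtColor(im,cv2.COLOR_BGR2HSV))
pink=((H>160)|(H<2))&(S>60)&(V>110)
for c in blobs(im,pink): 
    if c[:,1].max()<260: print(rect(cast(mp,c,.009)))
# dish rim, table z .014, ellipse in world
c=[c for c in blobs(im,(S<70)&(V>90)) if c[:,0].max()<170 and c[:,1].min()<140]
for k in c: print("dish",cv2.minEnclosingCircle((cast(mp,k[k[:,1]<225],.014)[:,:2]*1000).astype(np.float32)))
# jars: enclosing circle of mask at lid height
for x,y,z in ((271,154,.028),(383,150,.042)):
    for k in blobs(im,(S<70)&(V>90)):
        if cv2.pointPolygonTest(k.astype(np.int32),(x,y),False)>0: print("jar",cv2.minEnclosingCircle((cast(mp,k,z)[:,:2]*1000).astype(np.float32)))
# tray's left/top edges in wrist
H=H.astype(int); b=(H<16)&(S>120)&(V>40)&(V<200)
for k in blobs(im,b,2000): 
    P=cast(mp,k,.014); print(rect(P),k.min(0),k.max(0))
E
```

```text
(array([444.8,  67.8]), array([128. ,  36.4]), np.float32(-79.8))
dish ((495.8374328613281, 318.7209777832031), 87.74140167236328)
jar ((555.6481323242188, 69.4239501953125), 19.221649169921875)
jar ((563.1524047851562, -69.45698547363281), 30.09877586364746)
(array([ 528.5, -322.3]), array([213.8, 207.4]), np.float32(89.1)) [476  95] [639 245]
```

```bash
for i in 1 2 3; do python3 -m creep '[[[-5,5,-8,0,0,-5],[-5,5,-8,0,0,-5],[-5,5,-8,0,0,-5],[-5,4,-8,0,0,-5],[-5,4,-8,0,0,-6]]]' -0.1 10; done
```

```text
time: 2.12
tool_pos: [0.4976, 0.0269, 0.3744]
tool_rot: [-3.138, -0.001, -0.474]
contact_force: [-0.4, -0.9, -0.2]
opening: 0.063
time: 2.53
tool_pos: [0.4671, 0.046, 0.3341]
tool_rot: [-3.138, -0.002, -0.96]
contact_force: [0.1, 0.2, -1.0]
opening: 0.0509
time: 2.95
tool_pos: [0.4369, 0.0652, 0.2941]
tool_rot: [-3.136, -0.003, -1.447]
contact_force: [-0.1, 0.4, 0.3]
opening: 0.0504
```

```bash
python3 -m creep '[[[8,5,-25,0,0,3],[0,0,-25,0,0,0],[0,0,-25,0,0,0],[0,0,-8,0,0,0],[0,0,0,0,0,0]]]'; python3 - <<'E'
from seg import *
mp,im=shot("wrist","w2"); H,S,V=cv2.split(cv2.cvtColor(im,cv2.COLOR_BGR2HSV))
for c in blobs(im,((H>160)|(H<2))&(S>60)&(V>110)): print(rect(cast(mp,c,.009)),c.min(0),c.max(0))
E
```

```text
time: 3.37
tool_pos: [0.441, 0.0668, 0.2104]
tool_rot: [-3.134, -0.004, -1.407]
contact_force: [-0.6, 0.5, 1.0]
opening: 0.0504
(array([447.1,  46.1]), array([82.3, 35.2]), np.float32(-79.4)) [287 139] [342 258]
(array([434.1, 117.6]), array([34.6, 22. ]), np.float32(10.6)) [294 284] [341 310]
```

View pics/w2.png

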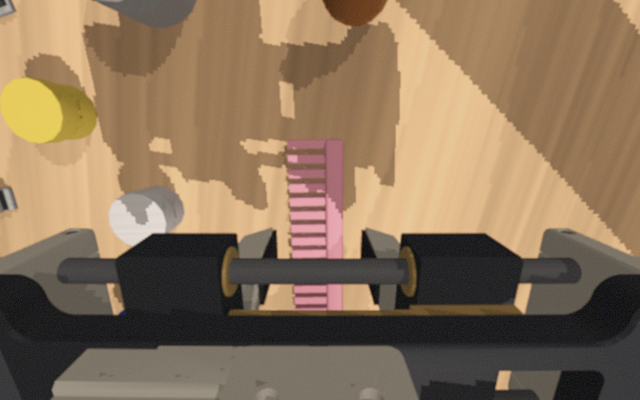

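The comb lies between the open fingers, with its spine on the robot side. Now I descend and grip.

```bash
python3 -m creep '[[[2,2,-15,0,0,0.5],[0,0,-10,0,0,0],[0,0,-4,0,0,0],[0,0,0,0,0,0]]]'; python3 -m creep '[[[0,0,0,0,0,0],[0,0,0,0,0,0],[0,0,0,0,0,0],[0,0,0,0,0,0]]]' 1 10;  python3 -m creep '[[[0,0,2,0,0,0],[0,0,20,0,0,0],[0,0,20,0,0,0],[0,0,20,0,0,0],[0,0,0,0,0,0]]]'
```

```text
time: 3.75
tool_pos: [0.4444, 0.0675, 0.1856]
tool_rot: [-3.126, -0.006, -1.401]
contact_force: [0.3, -0.1, -0.5]
opening: 0.0506
time: 4.08
tool_pos: [0.445, 0.0673, 0.1879]
tool_rot: [-3.123, -0.007, -1.402]
contact_force: [-0.2, 0.3, -0.2]
opening: 0.0286
time: 4.5
tool_pos: [0.4445, 0.0674, 0.2527]
tool_rot: [-3.124, -0.006, -1.402]
contact_force: [0.6, 0.8, 0.9]
opening: 0.0003
```

The descent stopped short (tips about 10 mm up) because zero rows drift, so the grip missed above the comb. I'll add a helper that works out corrections, including the slight tilt.

```bash
cat > go.py <<'E'
import sys; from h import *
s=robot.observe(); x,y,z,yaw=map(float,sys.argv[1:5])  # mm, deg
Rm=R.from_euler("xyz",s["tool_rot"]); Rt=R.from_euler("xyz",[180,0,yaw],degrees=True)
print("d mm",np.round([x,y,z]-s["tool_pos"]*1000,1),"rot deg",np.round(np.degrees((Rt*Rm.inv()).as_rotvec()),2),"F",np.round(s["contact_force"],1),"op",round(s["opening"]*1000,1))
E
python3 -m creep '[[[0,0,-10,0,0,0],[0,0,0,0,0,0]]]' -0.1; python3 go.py 443 69 181 -80
```

```text
time: 4.67
tool_pos: [0.4446, 0.0674, 0.2429]
tool_rot: [-3.121, -0.007, -1.401]
contact_force: [-0.2, -0.2, 0.2]
opening: 0.0097
d mm [ -1.6   1.6 -61.9] rot deg [0.19 1.23 0.29] F [-0.2 -0.2  0.2] op 9.7
```

```bash
python3 -m creep '[[[-1,1,-10,0,1.2,0],[0,0,-10,0,0,0],[0,0,-10,0,0,0],[0,0,-10,0,0,0],[0,0,-10,0,0,0]]]'; python3 go.py 443 69 181 -80
```

```text
time: 5.08
tool_pos: [0.4417, 0.0687, 0.1855]
tool_rot: [3.131, -0.001, -1.402]
contact_force: [-19.9, -2.0, 127.9]
opening: 0.0426
d mm [ 1.3  0.3 -4.5] rot deg [ 0.18 -0.61  0.3 ] F [-19.9  -2.  127.9] op 42.6
```

The wrist force read 127.9 N, above the 120 N limit. I descended before the fingers had reopened and they landed on the comb. I'll back off straight away and check the comb.

```bash
python3 -m creep '[[[0,0,10,0,0,0],[0,0,15,0,0,0],[0,0,0,0,0,0]]]' -0.1; python3 go.py 443 69 181 -80;  python3 - <<'E'
from seg import *
mp,im=shot("wrist","w3"); mp2,im2=shot("scene","s3"); 
for mp,im in ((mp,im),(mp2,im2)):
    H,S,V=cv2.split(cv2.cvtColor(im,cv2.COLOR_BGR2HSV))
    for c in blobs(im,((H>160)|(H<2))&(S>60)&(V>110)): print(rect(cast(mp,c,.009)),c.min(0),c.max(0))
cv2.imwrite("pics/v3.png",np.vstack([im2[130:280,200:520].repeat(2,0).repeat(2,1),cv2.imread("pics/w3.png")[100:395]])[:600])
E
```

```text
time: 5.33
tool_pos: [0.4398, 0.0688, 0.2048]
tool_rot: [3.117, 0.001, -1.402]
contact_force: [0.9, -0.1, -0.3]
opening: 0.0503
d mm [  3.2   0.2 -23.8] rot deg [ 0.18 -1.42  0.31] F [ 0.9 -0.1 -0.3] op 50.3
(array([456.4,  47.6]), array([82.6, 34.9]), np.float32(-80.4)) [260 134] [317 258]
(array([444.6, 118. ]), array([35.3, 21.3]), np.float32(9.6)) [267 283] [317 309]
(array([456.2,  77.8]), array([116.9,  36.1]), np.float32(-80.7)) [322 179] [371 188]
```

View pics/v3.png

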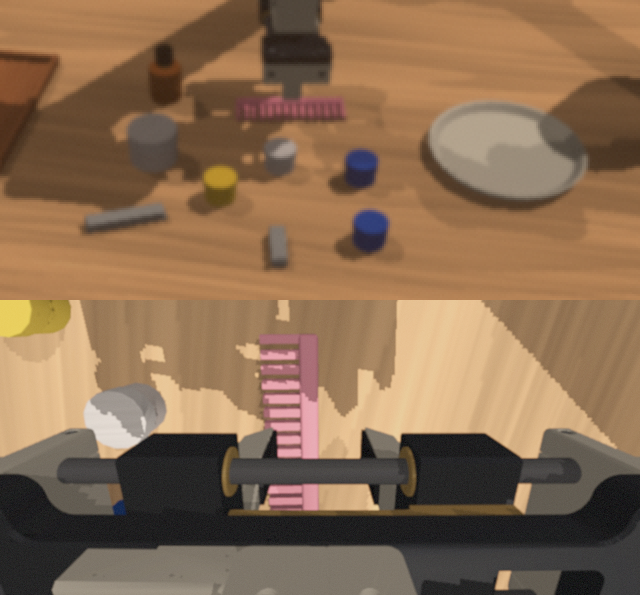

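The comb is flat and undamaged, but it was pushed about 9 mm in +x to around (453,70). I'll redo the approach slowly with the tilt corrected and the fingers already open.

```bash
python3 -m creep '[[[12,1,10,0,-1.4,0],[0,0,0,0,0,0],[0,0,0,0,0,0]]]' -0.15;  python3 go.py 452.5 70 181 -80;  python3 - <<'E'
from seg import *
mp,im=shot("wrist","w4")
H,S,V=cv2.split(cv2.cvtColor(im,cv2.COLOR_BGR2HSV))
for c in blobs(im,((H>160)|(H<2))&(S>60)&(V>110)): print(rect(cast(mp,c,.009)),c.min(0),c.max(0))
E
```

```text
time: 5.68
tool_pos: [0.4498, 0.0698, 0.2097]
tool_rot: [3.131, -0.001, -1.402]
contact_force: [-0.9, 0.5, -1.0]
opening: 0.0527
d mm [  2.7   0.2 -28.7] rot deg [ 0.17 -0.58  0.32] F [-0.9  0.5 -1. ] op 52.7
(array([456.4,  48.5]), array([83.8, 35.4]), np.float32(-80.1)) [282 136] [337 258]
(array([443.6, 120.8]), array([35.1, 21.9]), np.float32(9.3)) [287 284] [335 310]
```

```bash
python3 -m creep '[[[3,1,-10,0,-0.6,0.3],[0,0,-8,0,0,0],[0,0,-3,0,0,0],[0,0,0,0,0,0]]]'; python3 go.py 452.5 71 181 -80
```

```text
time: 6.07
tool_pos: [0.451, 0.0707, 0.1853]
tool_rot: [3.136, -0.002, -1.397]
contact_force: [-0.2, 0.3, 0.4]
opening: 0.0532
d mm [ 1.5  0.3 -4.3] rot deg [ 0.16 -0.3   0.03] F [-0.2  0.3  0.4] op 53.2
```

```bash
python3 -m creep '[[[1,0,-3,0,0,0],[0,0,-2,0,0,0]]]'; python3 go.py 452.5 71 181 -80; python3 -m creep '[[[0,0,0,0,0,0]]]'; python3 go.py 452.5 71 181 -80
```

```text
time: 6.23
tool_pos: [0.4515, 0.0707, 0.1797]
tool_rot: [3.134, -0.002, -1.397]
contact_force: [0.3, 0.3, -0.9]
opening: 0.0527
d mm [1.  0.3 1.3] rot deg [ 0.16 -0.4   0.04] F [ 0.3  0.3 -0.9] op 52.7
time: 6.32
tool_pos: [0.4514, 0.0707, 0.1794]
tool_rot: [3.133, -0.001, -1.397]
contact_force: [0.7, -0.1, -0.6]
opening: 0.0529
d mm [1.1 0.3 1.6] rot deg [ 0.16 -0.44  0.04] F [ 0.7 -0.1 -0.6] op 52.9
```

```bash
python3 -m creep '[[[0,0,0,0,0,0],[0,0,0,0,0,0],[0,0,0,0,0,0],[0,0,0,0,0,0]]]' 1 12; python3 go.py 452.5 71 181 -80
```

```text
time: 6.65
tool_pos: [0.4516, 0.0706, 0.1799]
tool_rot: [3.134, -0.002, -1.397]
contact_force: [0.4, -0.2, -0.9]
opening: 0.0357
d mm [0.9 0.4 1.1] rot deg [ 0.16 -0.39  0.05] F [ 0.4 -0.2 -0.9] op 35.7
```

```bash
python3 -m creep '[[[0,0,10,0,0,0],[0,0,30,0,0,0],[0,0,35,0,0,0],[0,0,35,0,0,0]]]'; python3 -m creep '[[[6,-20,10,0,0,5],[6,-32,0,0,0,7],[6,-32,0,0,0,7],[6,-32,0,0,0,7],[6,-32,0,0,0,7]]]';python3 -m creep '[[[6,-32,0,0,0,7],[6,-32,0,0,0,7],[6,-32,0,0,0,7],[6,-32,0,0,0,7],[6,-32,0,0,0,7]]]';  python3 go.py 515 -283 300 1; python3 -m creep '[[[0,0,0,0,0,0]]]'; python3 - <<'E'
from seg import *
mp,im=shot("wrist","w5"); np.save("mp5.npy",mp[1])
H,S,V=cv2.split(cv2.cvtColor(im,cv2.COLOR_BGR2HSV))
E
```

```text
time: 6.98
tool_pos: [0.4487, 0.0705, 0.2874]
tool_rot: [3.119, 0.001, -1.398]
contact_force: [1.1, -0.1, 0.1]
opening: 0.0358
time: 7.4
tool_pos: [0.4788, -0.0739, 0.3077]
tool_rot: [3.133, -0.006, -0.819]
contact_force: [1.6, -0.0, -0.5]
opening: 0.0357
time: 7.82
tool_pos: [0.5082, -0.2411, 0.3089]
tool_rot: [3.133, -0.007, -0.196]
contact_force: [1.0, 0.0, -0.9]
opening: 0.0357
d mm [  6.8 -41.9  -8.9] rot deg [ 0.51  0.37 12.24] F [ 1.   0.  -0.9] op 35.7
time: 7.9
tool_pos: [0.5086, -0.2462, 0.309]
tool_rot: [3.131, -0.01, -0.192]
contact_force: [-0.7, -0.3, -0.8]
opening: 0.0357
```

View pics/w5.png

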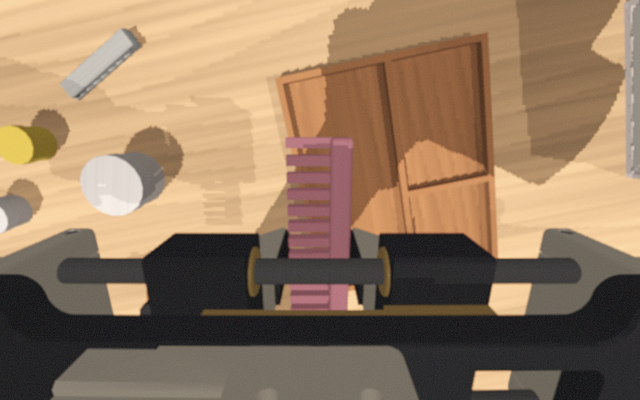

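The comb is held squarely. Tray corners at (280,76) and (487,35); the divider meets the far wall at (387,62), and the wall crossing is around (406,187).

```bash
python3 - <<'E'
from seg import *
mp=(viewer.camera_model("wrist"),np.load("mp5.npy"))
n=["farL","farR","R low","div far","cross","crossR"]
P=cast(mp,[(279,76),(487,34),(495,231),(386,62),(405,188),(492,177)],.014)[:,:2]*1000
for k,p in zip(n,P): print(k,p.round(1))
ang=np.degrees(np.arctan2(*(P[0]-P[1])[[0,1]]))*-1; print("width",np.linalg.norm(P[0]-P[1]),"yaw",ang, "yaw R edge",np.degrees(np.arctan2(P[1,1]-P[2,1],P[1,0]-P[2,0])))
a=np.radians(ang); Rz=np.array([[np.cos(a),-np.sin(a)],[np.sin(a),np.cos(a)]])
for k,p,l in zip(("farL","farR","div","cross","crossR"),P[[0,1,3,4,5]],[(115,97),(115,-97),(115,-6),(-18,-6),(-18,-97)]): print(k,"tray centre",p-Rz@np.array(l))
# scene rect of tray top
im=cv2.imread("pics/scene0.png"); m=pose("scene"); H,S,V=cv2.split(cv2.cvtColor(im,cv2.COLOR_BGR2HSV))
for c in blobs(im,(H<12)&(S>120)&(V>50)&(V<190)):
    r=rect(cast(m,c,.012)); 
    if r[1][0]>150: print(r)
E
```

```text
farL [ 626.6 -237. ]
farR [ 626.2 -425.5]
R low [ 436.4 -426.1]
div far [ 620. -334.]
cross [ 501.1 -337.5]
crossR [ 495.4 -424.9]
width 188.47864199845674 yaw -0.1353639996904984 yaw R edge 0.18606050748231096
farL tray centre [ 511.41528462 -333.71113777]
farR tray centre [ 511.42832908 -328.18979518]
div tray centre [ 505.00927409 -327.68218108]
cross tray centre [ 519.11178616 -331.50505597]
crossR tray centre [ 513.63888043 -327.89754446]
(array([ -123.1, -1109.8]), array([1304.8,  304.8]), np.float32(37.3))
(array([ 521.1, -326.1]), array([233.4, 193.8]), np.float32(1.4))
(array([-743.9,  478.1]), array([974.5,  20. ]), np.float32(-9.0))
(array([-618.5, -565.4]), array([831.3,  21.1]), np.float32(20.0))
(array([-1086.2,  1167.4]), array([650.9,  20.7]), np.float32(-22.8))
(array([ -466.1, -1233.7]), array([483.4,  34.6]), np.float32(37.7))
```

```bash
python3 -m creep '[[[3,-20,-15,0.2,0.2,6],[3,-19,-15,0.2,0.2,6],[0,0,-10,0,0,0],[0,0,0,0,0,0],[0,0,0,0,0,0]]]';  python3 go.py 515 -285 185 0.5; python3 - <<'E'
from seg import *
mp,im=shot("wrist","w6"); np.save("mp6.npy",mp[1]); print(robot.observe()["qvel"].round(3))
cv2.imwrite("pics/v6.png",cv2.resize(im[0:260,180:560],None,fx=2,fy=2))
E
```

```text
time: 8.37
tool_pos: [0.5134, -0.2805, 0.2674]
tool_rot: [-3.141, 0.001, 0.008]
contact_force: [0.7, 0.6, -0.4]
opening: 0.0359
d mm [  1.6  -4.5 -82.4] rot deg [-0.04 -0.06  0.04] F [ 0.7  0.6 -0.4] op 35.9
[ 0.005 -0.01  -0.007 -0.002  0.004 -0.022]
```

View pics/v6.png

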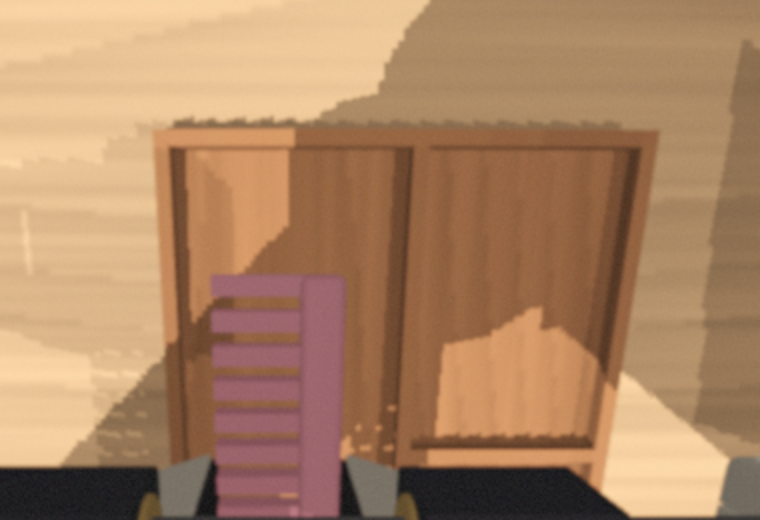

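```bash
python3 - <<'E'
from seg import *
mp=(viewer.camera_model("wrist"),np.load("mp6.npy"))
px=np.array([(153,130),(658,130),(422,147),(405,456),(600,456)])/2+[180,0]
L=np.array([(115,97),(115,-97),(109,-6),(-18,-6),(-18,-97)])
P=cast(mp,px,.014)[:,:2]*1000
for p,l in zip(P,L): print(p.round(1),(p-l).round(1))
print(np.linalg.norm(P[0]-P[1]), "comb",cast(mp,np.array([(212,275),(345,275)])/2+[180,0],.094)[:,:2]*1000)
E
```

```text
[ 625.4 -233.1] [ 510.4 -330.1]
[ 627.6 -425.4] [ 512.6 -328.4]
[ 620.3 -335.6] [ 511.3 -329.6]
[ 494.3 -337.7] [ 512.3 -331.7]
[ 495.  -424.3] [ 513.  -327.3]
192.34265017895902 comb [[ 575.99579289 -263.3020743 ]
 [ 576.30649755 -298.54306124]]
```

```bash
python3 -m creep '[[[0,-4,-20,0,0,0],[0,-1,-20,0,0,0],[0,0,-20,0,0,0],[0,0,-10,0,0,0],[0,0,0,0,0,0]]]';  python3 go.py 513 -285 185 0.5
```

```text
time: 8.83
tool_pos: [0.5148, -0.2798, 0.201]
tool_rot: [3.139, -0.005, 0.005]
contact_force: [-0.2, 1.2, 0.4]
opening: 0.0362
d mm [ -1.8  -5.2 -16. ] rot deg [0.16 0.3  0.23] F [-0.2  1.2  0.4] op 36.2
```

```bash
python3 -m creep '[[[0,-5,0,0,0,0],[0,0,0,0,0,0]]]';  python3 go.py 513 -285 185 0.5;python3 -m creep '[[[-1,-3,-4,0,0.2,0],[0,0,0,0,0,0]]]';  python3 go.py 513 -285 185 0.5
```

```text
time: 9.0
tool_pos: [0.5154, -0.284, 0.2026]
tool_rot: [3.138, -0.006, 0.005]
contact_force: [-0.9, 0.0, -0.2]
opening: 0.0357
d mm [ -2.4  -1.  -17.6] rot deg [0.18 0.34 0.21] F [-0.9  0.  -0.2] op 35.7
time: 9.17
tool_pos: [0.515, -0.2875, 0.2007]
tool_rot: [3.136, -0.005, 0.005]
contact_force: [0.5, -0.2, -0.4]
opening: 0.0361
d mm [ -2.    2.5 -15.7] rot deg [0.31 0.3  0.23] F [ 0.5 -0.2 -0.4] op 36.1
```

```bash
python3 -m creep '[[[-2,1,-6,0.3,0.3,0],[0,0,-5,0,0,0],[0,0,0,0,0,0]]]';  python3 go.py 513 -285 185 0.5;python3 -m creep '[[[0,0,-2,0,0,0],[0,0,0,0,0,0]]]';  python3 go.py 513 -285 185 0.5
```

```text
time: 9.42
tool_pos: [0.5131, -0.2871, 0.1904]
tool_rot: [3.14, -0.002, 0.004]
contact_force: [-0.3, 0.4, 0.5]
opening: 0.0362
d mm [-0.1  2.1 -5.4] rot deg [0.1  0.12 0.28] F [-0.3  0.4  0.5] op 36.2
time: 9.58
tool_pos: [0.5129, -0.2871, 0.1879]
tool_rot: [3.14, -0.002, 0.004]
contact_force: [0.0, 0.1, -0.7]
opening: 0.0357
d mm [ 0.1  2.1 -2.9] rot deg [0.07 0.09 0.3 ] F [ 0.   0.1 -0.7] op 35.7
```

```bash
python3 -m creep '[[[0,1,-2,0,0,0],[0,0,0,0,0,0]]]';  python3 -m creep '[[[0,0,-1,0,0,0],[0,0,0,0,0,0]]]'; python3 -m creep '[[[0,0,-1,0,0,0]]]'
```

```text
time: 9.75
tool_pos: [0.5129, -0.286, 0.1855]
tool_rot: [3.141, -0.001, 0.003]
contact_force: [-0.1, 0.5, -0.9]
opening: 0.0358
time: 9.92
tool_pos: [0.5131, -0.286, 0.1848]
tool_rot: [3.14, -0.002, 0.004]
contact_force: [-0.4, -0.2, -0.9]
opening: 0.0355
time: 10.0
tool_pos: [0.5131, -0.286, 0.1846]
tool_rot: [3.14, -0.002, 0.004]
contact_force: [-3.7, 1.9, 14.4]
opening: 0.0362
```

```bash
python3 -m creep '[[[0,0,0,0,0,0],[0,0,0,0,0,0]]]' 0.0;  python3 -m creep '[[[0,0,0,0,0,0],[0,0,6,0,0,0],[0,0,15,0,0,0],[0,0,30,0,0,0],[0,0,40,0,0,0]]]'; python3 - <<'E'
from seg import *
mp,im=shot("scene","s7"); H,S,V=cv2.split(cv2.cvtColor(im,cv2.COLOR_BGR2HSV))
for c in blobs(im,((H>160)|(H<2))&(S>60)&(V>90)): print(rect(cast(mp,c,.014)),c.min(0),c.max(0))
E
python3 go.py 563 -69 290 0
```

```text
time: 10.17
tool_pos: [0.5132, -0.286, 0.1851]
tool_rot: [3.139, -0.003, 0.004]
contact_force: [-0.6, 0.4, -0.3]
opening: 0.0439
time: 10.58
tool_pos: [0.5108, -0.2844, 0.2705]
tool_rot: [-3.133, 0.012, 0.004]
contact_force: [0.8, -0.9, -0.0]
opening: 0.0461
(array([ 517. , -283.5]), array([134.4,  35.8]), np.float32(0.3)) [177 166] [208 200]
d mm [ 50.3 216.6  10. ] rot deg [-0.   -0.01 -0.22] F [ 2.8 -2.   5.6] op 46.1
```

Comb placed flat at about (515,-284), aligned with the tray. Next is the large jar.

```bash
python3 -m creep '[[[9,37,6,0,0,0],[9,37,4,0,0,0],[9,37,0,0,0,0],[9,37,0,0,0,0],[9,37,0,0,0,0]]]' -1;  python3 -m creep '[[[5,32,-5,0,0,0],[0,0,0,0,0,0],[0,0,0,0,0,0]]]'; python3 - <<'E'
from seg import *
mp,im=shot("wrist","w8"); H,S,V=cv2.split(cv2.cvtColor(im,cv2.COLOR_BGR2HSV))
print(proj(mp,(.563,-.069,.042)))
for k in blobs(im,(S<70)&(V>90)):
    P=cast(mp,k,.042)*1000
    if abs(P[:,1].mean()+69)<50 and abs(P[:,0].mean()-563)<60: print("jar",cv2.minEnclosingCircle(P[:,:2].astype(np.float32)),k.min(0),k.max(0))
E
python3 go.py 563 -69 184 0
```

```text
time: 11.05
tool_pos: [0.5581, -0.1029, 0.2985]
tool_rot: [3.131, -0.015, -0.01]
contact_force: [-0.3, 0.7, 0.0]
opening: 0.0746
time: 11.3
tool_pos: [0.5642, -0.0621, 0.2951]
tool_rot: [3.132, -0.019, -0.002]
contact_force: [0.4, -0.0, -0.1]
opening: 0.0911
[[322.94167034 213.65137481]]
jar ((564.9036865234375, -70.18865203857422), 30.607830047607422) [293 177] [357 244]
d mm [  -1.    -6.7 -111. ] rot deg [0.48 1.04 0.14] F [-0.9  1.5  0.3] op 91.2
```

View pics/w8.png

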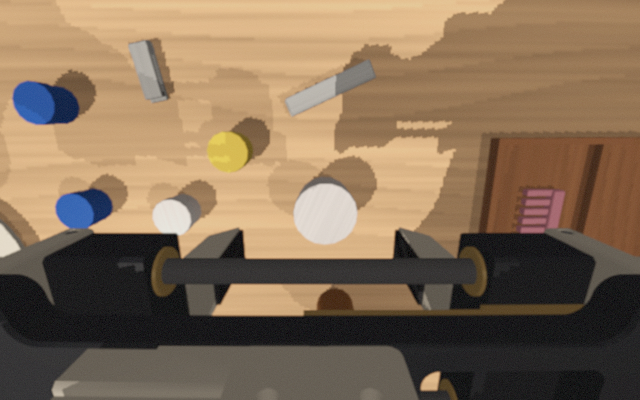

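The large jar is centred between the fingers at (325,213), with about 17 mm clearance each side. I'll descend to tips at 17 mm so the fingers stay above the tray walls later.

```bash
python3 -m creep '[[[0,-7,-20,0.5,1,0],[0,-1,-25,0,0,0],[0,0,-25,0,0,0],[0,0,-15,0,0,0],[0,0,0,0,0,0]]]';python3 go.py 564 -70 195 0
```

```text
time: 11.77
tool_pos: [0.564, -0.0769, 0.21]
tool_rot: [3.139, -0.007, -0.008]
contact_force: [0.2, -0.0, 0.2]
opening: 0.0917
d mm [  0.    6.9 -15. ] rot deg [0.15 0.43 0.46] F [ 0.2 -0.   0.2] op 91.7
```

```bash
python3 -m creep '[[[0,6,-8,0,0.4,0.4],[0,0,-4,0,0,0],[0,0,0,0,0,0]]]';python3 go.py 564 -70 195 0
```

```text
time: 12.02
tool_pos: [0.5642, -0.0736, 0.1982]
tool_rot: [3.138, -0.001, -0.004]
contact_force: [-0.4, -1.1, -0.1]
opening: 0.092
d mm [-0.2  3.6 -3.2] rot deg [0.18 0.04 0.26] F [-0.4 -1.1 -0.1] op 92.0
```

```bash
python3 -m creep '[[[0,3,-3,0,0,0],[0,0,0,0,0,0]]]'; python3 go.py 564 -70 195 0; python3 -m creep '[[[0,0,0,0,0,0],[0,0,0,0,0,0],[0,0,0,0,0,0],[0,0,0,0,0,0],[0,0,0,0,0,0]]]' 1 20;python3 go.py 564 -70 195 0
```

```text
time: 12.18
tool_pos: [0.5646, -0.0709, 0.1963]
tool_rot: [3.138, -0.003, -0.005]
contact_force: [-0.1, -0.3, 0.8]
opening: 0.0917
d mm [-0.6  0.9 -1.3] rot deg [0.21 0.16 0.29] F [-0.1 -0.3  0.8] op 91.7
time: 12.6
tool_pos: [0.5654, -0.0705, 0.1985]
tool_rot: [3.137, -0.007, -0.004]
contact_force: [-0.3, -0.2, 0.1]
opening: 0.063
d mm [-1.4  0.5 -3.5] rot deg [0.28 0.4  0.23] F [-0.3 -0.2  0.1] op 63.0
```

```bash
python3 -m creep '[[[-1,0,-2,0,0.4,0],[0,0,0,0,0,0],[0,0,0,0,0,0],[0,0,0,0,0,0]]]' 1 20;python3 go.py 564 -70 195 0
```

```text
time: 12.93
tool_pos: [0.5645, -0.0705, 0.1969]
tool_rot: [3.137, -0.001, -0.004]
contact_force: [0.1, 0.4, 1.0]
opening: 0.0553
d mm [-0.5  0.5 -1.9] rot deg [0.29 0.03 0.23] F [0.1 0.4 1. ] op 55.3
```

```bash
python3 -m creep '[[[0,0,10,0,0,0],[0,0,25,0,0,0],[0,0,20,0,0,0]]]'; python3 -m creep '[[[0,-20,5,0,0,0],[0,-37,0,0,0,0],[-1,-37,0,0,0,0],[-1,-37,0,0,0,0],[-1,-37,0,0,0,0]]]';  python3 -m creep '[[[-1,-37,0,0,0,0],[-1,-37,0,0,0,0],[-1,-37,0,0,0,0],[0,-15,0,0,0,0],[0,0,0,0,0,0]]]';python3 go.py 559 -379 202 0
```

```text
time: 13.18
tool_pos: [0.5625, -0.0701, 0.2492]
tool_rot: [3.139, 0.011, -0.004]
contact_force: [1.2, 0.0, -0.5]
opening: 0.0553
time: 13.6
tool_pos: [0.56, -0.2361, 0.263]
tool_rot: [3.139, 0.004, 0.008]
contact_force: [0.6, 0.2, -1.1]
opening: 0.0553
time: 14.02
tool_pos: [0.5533, -0.3754, 0.2658]
tool_rot: [3.136, 0.004, 0.002]
contact_force: [-0.9, 0.9, -1.0]
opening: 0.0555
d mm [  5.7  -3.6 -63.8] rot deg [ 0.32 -0.22 -0.11] F [-0.9  0.9 -1. ] op 55.5
```

```bash
python3 -m creep '[[[5,-4,-20,0.3,-0.2,0],[0,0,-20,0,0,0],[0,0,-12,0,0,0],[0,0,0,0,0,0]]]';python3 go.py 559 -379 202 0;  python3 - <<'E'
from seg import *
mp,im=shot("wrist","w9"); mp2,im2=shot("scene","s9")
cv2.imwrite("pics/v9.png",np.hstack([im[:,160:560],cv2.resize(im2[130:230,100:200],(400,400))]))
E
```

```text
time: 14.35
tool_pos: [0.5576, -0.3794, 0.2143]
tool_rot: [3.141, -0.001, -0.001]
contact_force: [-0.2, -0.2, -0.8]
opening: 0.0555
d mm [  1.4   0.4 -12.3] rot deg [0.02 0.04 0.05] F [-0.2 -0.2 -0.8] op 55.5
```

View pics/v9.png

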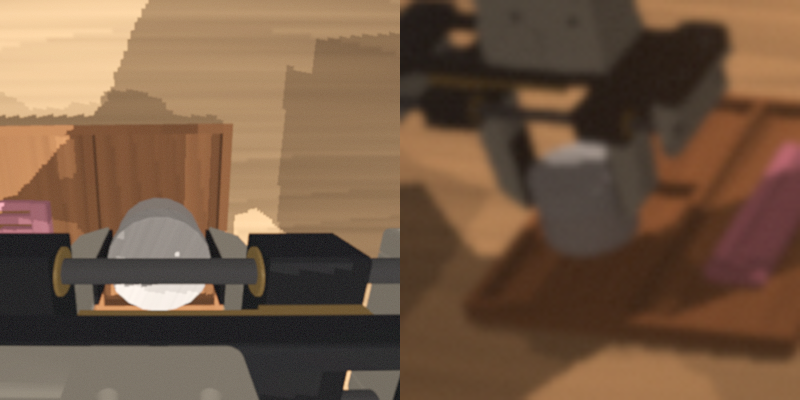

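The jar is over the far-right compartment, centred between the divider and right wall. I'll lower it in small steps.

```bash
python3 -m creep '[[[1,0,-6,0,0,0],[0,0,-2,0,0,0],[0,0,0,0,0,0]]]';python3 -m creep '[[[0,0,-2,0,0,0],[0,0,0,0,0,0]]]';python3 -m creep '[[[0,0,-1,0,0,0],[0,0,0,0,0,0]]]'; python3 go.py 559 -379 202 0
```

```text
time: 14.7
tool_pos: [0.5606, -0.3787, 0.2115]
tool_rot: [3.136, -0.007, 0.002]
contact_force: [0.4, 0.2, -0.3]
opening: 0.0552
time: 14.87
tool_pos: [0.561, -0.3784, 0.2105]
tool_rot: [3.135, -0.008, 0.002]
contact_force: [0.2, -0.1, -2.1]
opening: 0.0553
time: 15.03
tool_pos: [0.5611, -0.3784, 0.21]
tool_rot: [3.135, -0.009, 0.002]
contact_force: [-0.8, 0.2, -2.4]
opening: 0.0555
d mm [-2.1 -0.6 -8. ] rot deg [ 0.41  0.5  -0.14] F [-0.8  0.2 -2.4] op 55.5
```

```bash
python3 -m creep '[[[-1,0,-4,0.4,0.5,0],[0,0,-3,0,0,0]]]';python3 go.py 559 -379 202 0; python3 -m creep '[[[0,0,-2,0,0,0]]]'; python3 go.py 559 -379 202 0
```

```text
time: 15.2
tool_pos: [0.5602, -0.3786, 0.2036]
tool_rot: [3.141, -0.001, 0.002]
contact_force: [0.2, 0.2, -1.5]
opening: 0.0553
d mm [-1.2 -0.4 -1.6] rot deg [ 0.04  0.04 -0.14] F [ 0.2  0.2 -1.5] op 55.3
time: 15.28
tool_pos: [0.5602, -0.3786, 0.2017]
tool_rot: [3.141, -0.001, 0.002]
contact_force: [-3.8, 3.8, 21.5]
opening: 0.0558
d mm [-1.2 -0.4  0.3] rot deg [ 0.03  0.05 -0.13] F [-3.8  3.8 21.5] op 55.8
```

```bash
python3 -m creep '[[[0,0,0,0,0,0],[0,0,0,0,0,0],[0,0,0,0,0,0],[0,0,0,0,0,0]]]' -0.6; python3 -m creep '[[[0,0,5,0,0,0],[0,0,20,0,0,0],[0,0,30,0,0,0],[0,0,35,0,0,0]]]';python3 - <<'E'
from seg import *
mp2,im2=shot("scene","s10")
cv2.imwrite("pics/v10.png",cv2.resize(im2[120:260,90:390],None,fx=2.6,fy=2.6))
E
python3 go.py 683 84 285 10
```

```text
time: 15.62
tool_pos: [0.5603, -0.3788, 0.2017]
tool_rot: [3.141, -0.001, 0.002]
contact_force: [0.6, -0.2, -0.3]
opening: 0.0725
time: 15.95
tool_pos: [0.5582, -0.3773, 0.2853]
tool_rot: [-3.131, 0.012, 0.002]
contact_force: [0.8, -0.4, -0.4]
opening: 0.0732
d mm [123.5 462.3  -9.5] rot deg [-0.12 -0.15  9.9 ] F [ 2.2 -2.1  5.7] op 73.7
```

View pics/v10.png

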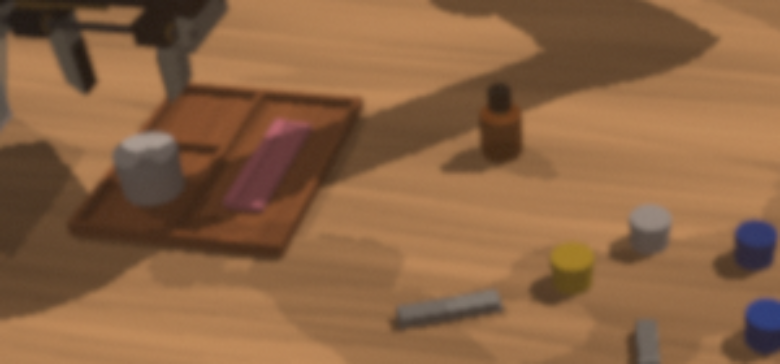

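The comb and the large jar sit properly in their compartments. Next is the short clip. The two clips differ clearly in length (84 against 50 mm measured), and the short one is at (683,84).

```bash
python3 -m creep '[[[10,37,0,0,0,0],[10,38,0,0,0,1],[10,38,0,0,0,1],[10,38,0,0,0,1],[10,38,0,0,0,1]]]' 0.1; python3 -m creep '[[[10,38,0,0,0,1],[10,38,0,0,0,1],[10,38,0,0,0,1],[10,38,0,0,0,1],[10,38,0,0,0,1]]]'; python3 go.py 683 84 230 10
```

```text
time: 16.42
tool_pos: [0.6083, -0.1929, 0.3027]
tool_rot: [3.131, -0.011, 0.06]
contact_force: [1.2, 0.5, 0.1]
opening: 0.0453
time: 16.83
tool_pos: [0.6592, 0.0063, 0.3058]
tool_rot: [3.129, -0.016, 0.15]
contact_force: [1.4, 0.0, -0.1]
opening: 0.0412
d mm [ 23.8  77.7 -75.8] rot deg [0.54 1.02 1.41] F [ 1.4  0.  -0.1] op 41.2
```

```bash
python3 -m creep '[[[12,36,-20,0.3,0.5,0.7],[10,36,-25,0.3,0.5,0.7],[0,0,-15,0,0,0],[0,0,0,0,0,0],[0,0,0,0,0,0]]]'; python3 go.py 683 84 182 10;  python3 - <<'E'
from seg import *
mp,im=shot("wrist","w11"); H,S,V=cv2.split(cv2.cvtColor(im,cv2.COLOR_BGR2HSV))
print(proj(mp,(.683,.084,.012)))
for k in blobs(im,(S<70)&(V>90)):
    r=rect(cast(mp,k,.012))
    if abs(r[0]-[683,84]).max()<60: print(r,k.min(0),k.max(0))
E
```

```text
time: 17.25
tool_pos: [0.6811, 0.0875, 0.2503]
tool_rot: [-3.14, -0.009, 0.188]
contact_force: [0.4, -0.9, 1.3]
opening: 0.0411
d mm [  1.9  -3.5 -68.3] rot deg [-0.2   0.48 -0.76] F [ 0.4 -0.9  1.3] op 41.1
[[322.97783999 213.35578446]]
(array([686.5,  86.2]), array([49.1, 15.9]), np.float32(11.5)) [311 179] [331 237]
(array([648.3, 126. ]), array([26.7, 23.1]), np.float32(7.3)) [252 229] [280 257]
(array([665.,  39.]), array([26.7, 22.3]), np.float32(14.3)) [358 229] [385 257]
```

View pics/w11.png

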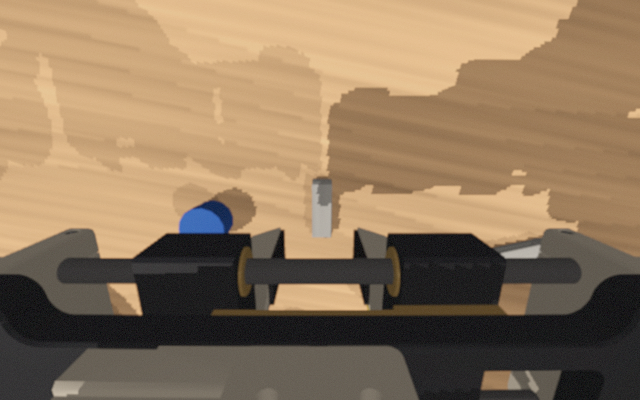

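The short clip sits between the fingers at (321,208), measured as 49 x 16 mm. The blue jar is beyond the left finger, so I'll narrow the opening.

```bash
python3 -m creep '[[[4,-2,-15,0,0.5,0],[0,0,-15,0,0,0],[0,0,-15,0,0,0],[0,0,0,0,0,0]]]' 0.3; python3 go.py 685.5 86 180 11
```

```text
time: 17.63
tool_pos: [0.6867, 0.0793, 0.2075]
tool_rot: [-3.14, -0.007, 0.181]
contact_force: [-0.5, -1.1, -0.4]
opening: 0.0321
d mm [ -1.2   6.7 -27.5] rot deg [-0.15  0.36  0.63] F [-0.5 -1.1 -0.4] op 32.1
```

```bash
python3 -m creep '[[[-1,6,-10,0,0.3,0.6],[0,0,-4,0,0,0],[0,0,0,0,0,0],[0,0,0,0,0,0]]]' 0.3; python3 go.py 685.5 86 180 11; python3 - <<'E'
from seg import *
mp,im=shot("wrist","w12"); H,S,V=cv2.split(cv2.cvtColor(im,cv2.COLOR_BGR2HSV))
for k in blobs(im,(S<70)&(V>90)):
    r=rect(cast(mp,k,.012))
    if abs(r[0]-[683,84]).max()<40: print(r,k.min(0),k.max(0))
E
```

```text
time: 17.97
tool_pos: [0.6867, 0.0822, 0.194]
tool_rot: [-3.14, -0.003, 0.188]
contact_force: [0.6, -0.7, -0.4]
opening: 0.0321
d mm [ -1.2   3.8 -14. ] rot deg [-0.13  0.15  0.24] F [ 0.6 -0.7 -0.4] op 32.1
(array([693.4,  87.2]), array([37.9, 15.7]), np.float32(11.1)) [299 200] [325 258]
(array([680.8, 107.8]), array([19.5, 14.3]), np.float32(10.9)) [264 228] [287 257]
(array([690.7,  55.9]), array([19.5, 14.3]), np.float32(10.8)) [350 228] [373 257]
(array([653.3,  45.4]), array([18.3,  7. ]), np.float32(9.1)) [358 285] [369 309]
```

```bash
python3 -m creep '[[[0,5,0,0,0,0],[0,1,0,0,0,0]]]'; python3 go.py 686.5 86 180 11; python3 -m creep '[[[0,0,-6,0,0,0],[0,0,-5,0,0,0]]]'; python3 go.py 686.5 86 180 11
```

```text
time: 18.18
tool_pos: [0.6871, 0.0883, 0.1953]
tool_rot: [-3.14, -0.005, 0.187]
contact_force: [-0.6, 0.6, -0.0]
opening: 0.0322
d mm [ -0.6  -2.3 -15.3] rot deg [-0.13  0.27  0.28] F [-0.6  0.6 -0. ] op 32.2
time: 18.35
tool_pos: [0.6877, 0.0891, 0.1859]
tool_rot: [-3.141, -0.009, 0.188]
contact_force: [-0.5, -0.4, -0.2]
opening: 0.0322
d mm [-1.2 -3.1 -5.9] rot deg [-0.14  0.5   0.22] F [-0.5 -0.4 -0.2] op 32.2
```

```bash
python3 -m creep '[[[-1,-3,-4,0,0.5,0],[0,0,-2,0,0,0]]]'; python3 go.py 686.5 86 180 11; python3 -m creep '[[[0,0,0,0,0,0],[0,0,0,0,0,0],[0,0,0,0,0,0],[0,0,0,0,0,0]]]' 1 15; python3 go.py 686.5 86 180 11
```

```text
time: 18.52
tool_pos: [0.6863, 0.0863, 0.1787]
tool_rot: [-3.139, 0.001, 0.189]
contact_force: [-0.4, -0.2, 0.2]
opening: 0.0324
d mm [ 0.2 -0.3  1.3] rot deg [-0.13 -0.08  0.18] F [-0.4 -0.2  0.2] op 32.4
time: 18.85
tool_pos: [0.6866, 0.0852, 0.1783]
tool_rot: [-3.14, 0.001, 0.188]
contact_force: [-0.1, -0.4, 1.0]
opening: 0.0158
d mm [-0.1  0.8  1.7] rot deg [-0.09 -0.07  0.23] F [-0.1 -0.4  1. ] op 15.8
```

```bash
python3 -m creep '[[[0,0,10,0,0,0],[0,0,30,0,0,0],[0,0,35,0,0,0],[0,0,30,0,0,0]]]'; python3 -m creep '[[[-17,-20,0,0,0,0],[-17,-33,0,0,0,-1],[-17,-33,0,0,0,-1],[-17,-33,0,0,0,-1],[-17,-33,0,0,0,-1]]]'; python3 -m creep '[[[-17,-33,0,0,0,-1],[-17,-33,0,0,0,-1],[-17,-33,0,0,0,-1],[-17,-33,0,0,0,-1],[-17,-33,0,0,0,-1]]]'; python3 go.py 447 -379 230 0
```

```text
time: 19.18
tool_pos: [0.6833, 0.0856, 0.2784]
tool_rot: [-3.136, 0.02, 0.188]
contact_force: [0.0, -0.7, 0.3]
opening: 0.0159
time: 19.6
tool_pos: [0.5983, -0.0623, 0.2926]
tool_rot: [-3.138, -0.004, 0.128]
contact_force: [1.2, -1.7, 0.7]
opening: 0.0157
time: 20.02
tool_pos: [0.5077, -0.2328, 0.2975]
tool_rot: [-3.139, -0.009, 0.039]
contact_force: [1.0, -0.1, -1.3]
opening: 0.0162
d mm [ -60.7 -146.2  -67.5] rot deg [-0.18  0.5  -2.21] F [ 1.  -0.1 -1.3] op 16.2
```

```bash
python3 -m creep '[[[-15,-35,0,0,0.5,-0.5],[-15,-35,0,0,0,-0.5],[-15,-35,-10,0,0,-0.5],[-10,-30,-20,0,0,-0.5],[0,0,0,0,0,0]]]';python3 -m creep '[[[0,0,0,0,0,0],[0,0,0,0,0,0]]]'; python3 go.py 447 -379 184 0; python3 - <<'E'
from seg import *
mp,im=shot("wrist","w13"); mp2,im2=shot("side","d13")
cv2.imwrite("pics/v13.png",np.hstack([im[:,160:560],cv2.resize(im2[110:210,330:430],(400,400))]))
# where tray local points should be: divider cross & right
print(proj(mp,np.array([(.512-.018,-.329-.006,.014),(.512-.018,-.329-.097,.014)]))-[160,0])
E
```

```text
time: 20.43
tool_pos: [0.4459, -0.3787, 0.2726]
tool_rot: [3.138, -0.006, -0.004]
contact_force: [-1.2, 0.2, -0.9]
opening: 0.0156
time: 20.6
tool_pos: [0.4449, -0.3799, 0.273]
tool_rot: [3.139, -0.006, -0.008]
contact_force: [-1.4, 0.9, -0.8]
opening: 0.0155
d mm [  2.1   0.9 -89. ] rot deg [0.15 0.32 0.46] F [-1.4  0.9 -0.8] op 15.5
[[102.83652011 151.09334833]
 [211.34020732 150.25858748]]
```

View pics/v13.png

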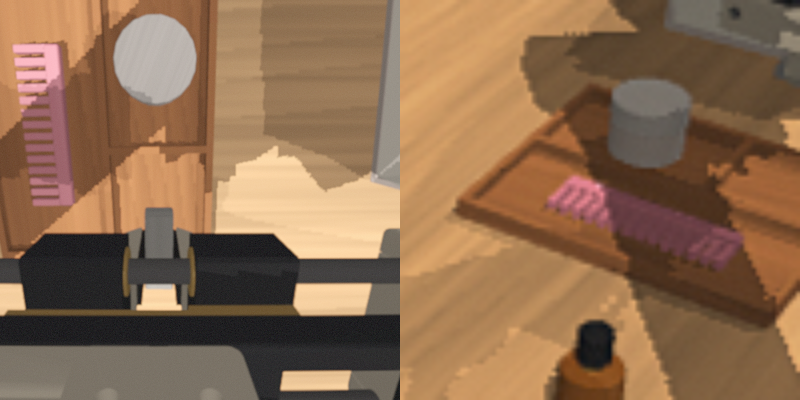

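The predicted cross wall at (103–211,150) matches the image. The clip is centred over the smallest compartment, so I lower it.

```bash
python3 -m creep '[[[2,1,-20,0.1,0.3,0.4],[0,0,-20,0,0,0],[0,0,-20,0,0,0],[0,0,-10,0,0,0],[0,0,-5,0,0,0]]]'; python3 go.py 447 -379 184 0
```

```text
time: 21.12
tool_pos: [0.4526, -0.3723, 0.2023]
tool_rot: [3.133, -0.009, 0.011]
contact_force: [0.6, 0.1, -0.4]
opening: 0.0157
d mm [ -5.6  -6.7 -18.3] rot deg [ 0.48  0.51 -0.65] F [ 0.6  0.1 -0.4] op 15.7
```

```bash
python3 -m creep '[[[-4,-5,-4,0.5,0.5,-0.6],[-1,-1,-3,0,0,0],[0,0,-2,0,0,0]]]'; python3 go.py 447 -379 184 0
```

```text
time: 21.37
tool_pos: [0.4487, -0.3773, 0.1937]
tool_rot: [-3.141, 0.0, 0.003]
contact_force: [0.3, -0.2, 0.2]
opening: 0.0156
d mm [-1.7 -1.7 -9.7] rot deg [-0.05 -0.01 -0.18] F [ 0.3 -0.2  0.2] op 15.6
```

```bash
python3 -m creep '[[[-1,-1,-5,0,0,0],[0,0,-2,0,0,0]]]'; python3 go.py 447 -379 184 0; python3 -m creep '[[[0,0,-2,0,0,0]]]'; python3 go.py 447 -379 184 0
```

```text
time: 21.53
tool_pos: [0.4478, -0.3789, 0.1876]
tool_rot: [3.141, -0.001, 0.003]
contact_force: [-0.2, 0.0, -1.3]
opening: 0.0158
d mm [-0.8 -0.1 -3.6] rot deg [ 0.06  0.08 -0.16] F [-0.2  0.  -1.3] op 15.8
time: 21.62
tool_pos: [0.4479, -0.3792, 0.1858]
tool_rot: [3.14, -0.002, 0.003]
contact_force: [0.4, 0.1, -0.4]
opening: 0.0157
d mm [-0.9  0.2 -1.8] rot deg [ 0.09  0.12 -0.15] F [ 0.4  0.1 -0.4] op 15.7
```

```bash
python3 -m creep '[[[0,0,-1.5,0,0,0]]]'; python3 -m creep '[[[0,0,-1,0,0,0]]]';python3 -m creep '[[[0,0,-1,0,0,0]]]'
```

```text
time: 21.7
tool_pos: [0.4478, -0.3793, 0.1843]
tool_rot: [3.14, -0.002, 0.002]
contact_force: [-0.3, -0.1, 0.3]
opening: 0.016
time: 21.78
tool_pos: [0.4478, -0.3794, 0.1833]
tool_rot: [3.14, -0.002, 0.002]
contact_force: [-1.0, 2.2, 13.0]
opening: 0.0159
time: 21.87
tool_pos: [0.4478, -0.3794, 0.1833]
tool_rot: [3.14, -0.003, 0.002]
contact_force: [-3.7, 4.1, 16.9]
opening: 0.0158
```

```bash
python3 -m creep '[[[0,0,0,0,0,0],[0,0,0,0,0,0],[0,0,0,0,0,0]]]' 0.35; python3 -m creep '[[[0,0,5,0,0,0],[0,0,20,0,0,0],[0,0,35,0,0,0],[0,0,35,0,0,0]]]'; python3 -m creep '[[[22,20,0,0,0,-3],[22,31,0,0,0,-7],[22,31,0,0,0,-7],[22,31,0,0,0,-7],[22,31,0,0,0,-7]]]' 0.1; python3 -m creep '[[[22,31,0,0,0,-7],[22,31,0,0,0,-7],[22,31,0,0,0,-7],[22,31,0,0,0,-7],[10,15,0,0,0,-5]]]'; python3 go.py 669 -73 240 -66
```

```text
time: 22.12
tool_pos: [0.4479, -0.3796, 0.1843]
tool_rot: [3.138, -0.004, 0.002]
contact_force: [-0.1, 0.3, -0.6]
opening: 0.0283
time: 22.45
tool_pos: [0.446, -0.3776, 0.2744]
tool_rot: [-3.132, 0.008, 0.002]
contact_force: [1.8, 0.1, -0.0]
opening: 0.03
time: 22.87
tool_pos: [0.5545, -0.2403, 0.2863]
tool_rot: [3.139, -0.007, -0.543]
contact_force: [0.9, -1.2, -0.4]
opening: 0.0411
time: 23.28
tool_pos: [0.655, -0.0945, 0.2884]
tool_rot: [3.141, -0.008, -1.12]
contact_force: [-0.3, -0.1, -0.6]
opening: 0.0417
d mm [ 14.   21.5 -48.4] rot deg [ 0.44  0.19 -1.85] F [-0.3 -0.1 -0.6] op 41.7
```

```bash
python3 -m creep '[[[12,17,-15,0.4,0.2,0],[0,0,-15,0,0,0],[0,0,0,0,0,0],[0,0,0,0,0,0]]]'; python3 go.py 669 -73 240 -66;  python3 - <<'E'
from seg import *
mp,im=shot("wrist","w14"); H,S,V=cv2.split(cv2.cvtColor(im,cv2.COLOR_BGR2HSV))
print(proj(mp,(.669,-.073,.012)))
for k in blobs(im,(S<70)&(V>90)):
    r=rect(cast(mp,k,.012))
    if abs(r[0]-[669,-73]).max()<60: print(r,k.min(0),k.max(0))
mp2,im2=shot("scene")
cv2.imwrite("pics/v14.png",np.hstack([im,cv2.resize(im2[150:210,120:220],(160,100)).repeat(4,0)[:400]]))
E
```

```text
time: 23.62
tool_pos: [0.67, -0.0697, 0.259]
tool_rot: [-3.139, -0.001, -1.117]
contact_force: [0.8, -0.2, -0.1]
opening: 0.0413
d mm [ -1.   -3.3 -19. ] rot deg [-0.    0.19 -1.99] F [ 0.8 -0.2 -0.1] op 41.3
[[321.0639415  208.19622675]]
(array([670.6, -77.1]), array([82. , 16.3]), np.float32(-66.0)) [311 154] [333 248]
(array([615.5, -63.7]), array([26.4, 24.7]), np.float32(-64.0)) [358 229] [386 257]
(array([698. , -23.3]), array([26.4, 25.4]), np.float32(-63.9)) [251 229] [280 257]
```

View pics/v14.png

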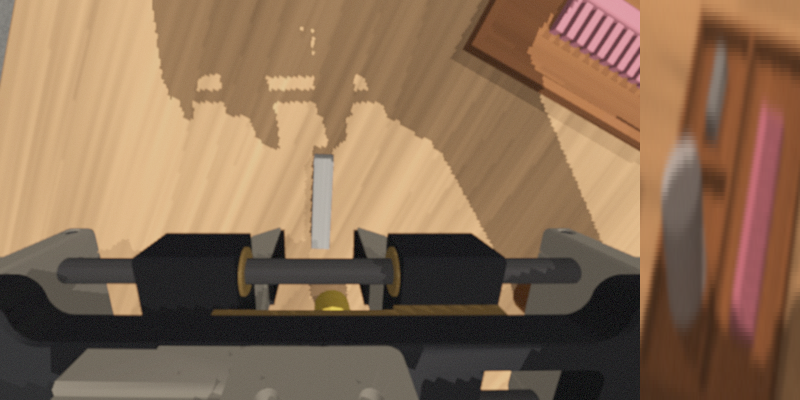

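The long clip is between the fingers at (322,201), measured as 82 x 16 mm. The inset shows the short clip in the smallest compartment.

```bash
python3 -m creep '[[[0,-6,-20,0,0.2,-2],[0,-1,-20,0,0,0],[0,0,-15,0,0,0],[0,0,-5,0,0,0]]]' 0.25; python3 go.py 670 -76 179 -66
```

```text
time: 24.05
tool_pos: [0.6702, -0.0818, 0.2047]
tool_rot: [-3.133, -0.007, -1.159]
contact_force: [-0.4, 0.1, 0.1]
opening: 0.0341
d mm [ -0.2   5.8 -25.7] rot deg [0.19 0.6  0.41] F [-0.4  0.1  0.1] op 34.1
```

```bash
python3 -m creep '[[[0,5,-6,0.2,0.6,0.4],[0,0,-4,0,0,0],[0,0,0,0,0,0]]]'; python3 go.py 670 -76 179 -66;  python3 - <<'E'
from seg import *
mp,im=shot("wrist","w15"); H,S,V=cv2.split(cv2.cvtColor(im,cv2.COLOR_BGR2HSV))
for k in blobs(im,(S<70)&(V>90)):
    r=rect(cast(mp,k,.012))
    if abs(r[0]-[669,-73]).max()<40: print(r,k.min(0),k.max(0))
E
```

```text
time: 24.3
tool_pos: [0.67, -0.0785, 0.1957]
tool_rot: [-3.142, 0.0, -1.154]
contact_force: [-1.3, 0.2, 0.0]
opening: 0.0347
d mm [  0.    2.5 -16.7] rot deg [-0.   -0.    0.12] F [-1.3  0.2  0. ] op 34.7
(array([677.1, -91.4]), array([52.3, 16.2]), np.float32(-65.6)) [302 177] [328 258]
(array([694.3, -66.7]), array([19.7, 15.7]), np.float32(-66.0)) [261 228] [286 257]
(array([642.7, -89.2]), array([19. , 15.3]), np.float32(-66.1)) [352 229] [376 257]
(array([656.1, -45.4]), array([15.8, 12.8]), np.float32(23.9)) [304 283] [328 300]
```

```bash
python3 -m creep '[[[1,2,-7,0,0,0],[0,0,-5,0,0,0]]]'; python3 go.py 671 -77 179 -66; python3 -m creep '[[[0,0,-4,0,0.1,0]]]'; python3 go.py 671 -77 179 -66
```

```text
time: 24.52
tool_pos: [0.672, -0.0765, 0.1863]
tool_rot: [-3.137, -0.003, -1.154]
contact_force: [0.0, -0.9, -0.6]
opening: 0.0345
d mm [-1.  -0.5 -7.3] rot deg [0.06 0.31 0.11] F [ 0.  -0.9 -0.6] op 34.5
time: 24.6
tool_pos: [0.6722, -0.0764, 0.1823]
tool_rot: [-3.138, -0.003, -1.154]
contact_force: [0.3, -0.0, 0.6]
opening: 0.0343
d mm [-1.2 -0.6 -3.3] rot deg [0.07 0.26 0.1 ] F [ 0.3 -0.   0.6] op 34.3
```

```bash
python3 -m creep '[[[-1,0,-3,0,0.2,0]]]'; python3 -m creep '[[[0,0,0,0,0,0],[0,0,0,0,0,0],[0,0,0,0,0,0],[0,0,0,0,0,0]]]' 1 15; python3 go.py 671 -77 179 -66
```

```text
time: 24.68
tool_pos: [0.6713, -0.0762, 0.1789]
tool_rot: [-3.141, -0.002, -1.153]
contact_force: [-1.3, 0.1, 0.4]
opening: 0.034
time: 25.02
tool_pos: [0.6712, -0.076, 0.1784]
tool_rot: [3.141, -0.001, -1.153]
contact_force: [-0.1, 0.1, -0.1]
opening: 0.0158
d mm [-0.2 -1.   0.6] rot deg [0.07 0.02 0.07] F [-0.1  0.1 -0.1] op 15.8
```

```bash
python3 -m creep '[[[0,0,10,0,0,0],[0,0,30,0,0,0],[0,0,35,0,0,0],[0,0,25,0,0,0]]]'; python3 -m creep '[[[-16,20,0,0,0,4],[-16,34,0,0,0,6],[-16,34,0,0,0,6],[-16,34,0,0,0,6],[-16,34,0,0,0,6]]]'; python3 -m creep '[[[-16,34,0,0,0,6],[-16,34,0,0,0,6],[-16,34,0,0,0,6],[-16,34,0,0,0,6],[-16,34,0,0,0,6]]]'; python3 go.py 495 300 240 0
```

```text
time: 25.35
tool_pos: [0.6685, -0.0756, 0.2754]
tool_rot: [3.129, 0.008, -1.153]
contact_force: [0.0, -0.8, 0.6]
opening: 0.0155
time: 25.77
tool_pos: [0.589, 0.0767, 0.289]
tool_rot: [-3.138, -0.01, -0.658]
contact_force: [0.3, 1.2, 0.7]
opening: 0.0157
time: 26.18
tool_pos: [0.5037, 0.2535, 0.2948]
tool_rot: [-3.135, -0.015, -0.109]
contact_force: [1.2, 0.3, 0.5]
opening: 0.0157
d mm [ -8.7  46.5 -54.8] rot deg [-0.32  0.89  6.26] F [1.2 0.3 0.5] op 15.7
```

```bash
python3 -m creep '[[[-6,22,-10,-0.3,0.8,4],[-3,18,-10,0,0,2],[0,0,-10,0,0,0],[0,0,0,0,0,0],[0,0,0,0,0,0]]]'; python3 go.py 495 300 184 0;  python3 - <<'E'
from seg import *
mp,im=shot("wrist","w16"); H,S,V=cv2.split(cv2.cvtColor(im,cv2.COLOR_BGR2HSV)); mp2,im2=shot("scene")
cv2.imwrite("pics/v16.png",np.hstack([im[:300,140:500],cv2.resize(im2[130:240,380:512],(360,300))]))
for k in blobs(im,(S<75)&(V>80),1000):
    if k[:,1].max()<262 or 1:
        kk=k[(k[:,1]<200)&(k[:,0]>100)&(k[:,0]<560)]
        P=cast(mp,kk,.014)[:,:2]*1000
        if len(kk)>30:
            A=np.c_[2*P,np.ones(len(P))]; s=np.linalg.lstsq(A,(P**2).sum(1),rcond=None)[0]; print("circle",s[:2],np.sqrt(s[2]+s[0]**2+s[1]**2),k.min(0),k.max(0))
print("proj dish floor", proj(mp,[(.495,.320,.005),(.565,.32,.005)])-[140,0])
E
```

```text
time: 26.6
tool_pos: [0.4894, 0.3022, 0.2689]
tool_rot: [-3.138, -0.006, 0.016]
contact_force: [-0.9, 0.0, -0.2]
opening: 0.0157
d mm [  5.6  -2.2 -84.9] rot deg [-0.21  0.34 -0.9 ] F [-0.9  0.  -0.2] op 15.7
circle [494.21972278 320.80368603] 86.67571408848768 [196  96] [398 257]
proj dish floor [[158.96665361 198.9705518 ]
 [158.83811447 117.61754461]]
```

View pics/v16.png

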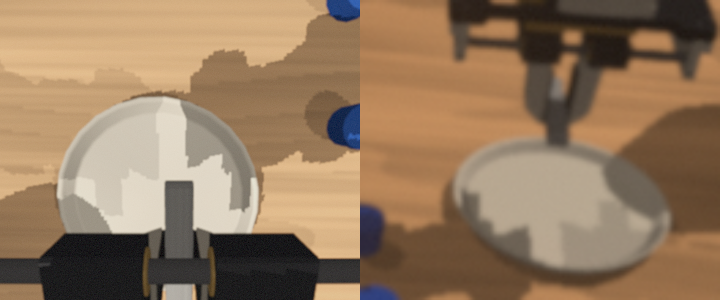

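The dish measures (494,321) with radius 87, and the clip is held to its right of centre. Lowering to (494,300).

```bash
python3 -m creep '[[[4,-2,-20,-0.2,0.3,-0.9],[0,0,-20,0,0,0],[0,0,-15,0,0,0],[0,0,-10,0,0,0]]]'; python3 go.py 494 300 184 0
```

```text
time: 27.03
tool_pos: [0.4977, 0.2956, 0.2078]
tool_rot: [-3.138, -0.011, -0.011]
contact_force: [-0.6, -0.4, -0.2]
opening: 0.0155
d mm [ -3.7   4.4 -23.8] rot deg [-0.23  0.65  0.61] F [-0.6 -0.4 -0.2] op 15.5
```

```bash
python3 -m creep '[[[-3,3,-8,-0.2,0.6,0.5],[0,1,-6,0,0,0],[0,0,-4,0,0,0]]]'; python3 go.py 494 300 184 0
```

```text
time: 27.28
tool_pos: [0.4957, 0.2977, 0.1886]
tool_rot: [3.141, 0.001, -0.006]
contact_force: [0.3, 0.8, -0.4]
opening: 0.0163
d mm [-1.7  2.3 -4.6] rot deg [ 0.02 -0.03  0.32] F [ 0.3  0.8 -0.4] op 16.3
```

```bash
python3 -m creep '[[[0,1,-3,0,0,0]]]';python3 -m creep '[[[0,0,-1.5,0,0,0]]]'; python3 -m creep '[[[0,0,-1,0,0,0]]]'
```

```text
time: 27.37
tool_pos: [0.4958, 0.2985, 0.1854]
tool_rot: [3.141, 0.001, -0.006]
contact_force: [0.4, 0.8, -0.5]
opening: 0.0156
time: 27.45
tool_pos: [0.4959, 0.2987, 0.1838]
tool_rot: [3.141, 0.0, -0.006]
contact_force: [1.0, -0.4, -0.8]
opening: 0.0159
time: 27.53
tool_pos: [0.496, 0.2987, 0.1833]
tool_rot: [3.141, 0.0, -0.006]
contact_force: [-3.5, -3.5, 11.8]
opening: 0.0158
```

```bash
python3 -m creep '[[[0,0,0,0,0,0],[0,0,0,0,0,0],[0,0,0,0,0,0]]]' 0.35; python3 -m creep '[[[0,0,5,0,0,0],[0,0,20,0,0,0],[0,0,35,0,0,0],[0,0,35,0,0,0]]]'; python3 -c "
from h import *
print(robot.observe()['qpos'].round(2))"; python3 go.py 555 70 260 90
```

```text
time: 27.78
tool_pos: [0.4963, 0.2991, 0.1846]
tool_rot: [-3.141, -0.002, -0.005]
contact_force: [-0.6, 0.5, -0.0]
opening: 0.0284
time: 28.12
tool_pos: [0.4939, 0.2982, 0.2761]
tool_rot: [3.136, 0.012, -0.005]
contact_force: [2.0, 0.3, -0.0]
opening: 0.0298
[ 0.41  0.57  1.54 -0.    1.05  1.99]
d mm [  61.1 -228.2  -16.1] rot deg [ 0.76 -0.28 90.29] F [ 2.   0.3 -0. ] op 29.8
```

```bash
python3 -m creep '[[[5,-18,0,0,0,7],[5,-18,0,0,0,7],[5,-18,0,0,0,7],[5,-18,0,0,0,7],[5,-18,0,0,0,7]]]' -0.3; python3 -m creep '[[[5,-18,0,0,0,7],[5,-18,0,0,0,7],[5,-18,0,0,0,7],[5,-18,0,0,0,7],[5,-18,0,0,0,7]]]';  python3 go.py 555 70 240 90
```

```text
time: 28.53
tool_pos: [0.5202, 0.2096, 0.2892]
tool_rot: [3.139, -0.009, 0.622]
contact_force: [0.7, 1.0, -0.1]
opening: 0.0574
time: 28.95
tool_pos: [0.5459, 0.1153, 0.2926]
tool_rot: [3.136, -0.012, 1.246]
contact_force: [0.8, 0.1, -1.2]
opening: 0.0597
d mm [  9.1 -45.3 -52.6] rot deg [-0.65  0.42 18.58] F [ 0.8  0.1 -1.2] op 59.7
```

```bash
python3 -m creep '[[[3,-16,-12,-0.6,0.4,7],[3,-14,-12,0,0,7],[3,-12,-12,0,0,5],[0,0,0,0,0,0],[0,0,0,0,0,0]]]'; python3 go.py 555 70 240 90; python3 - <<'E'
from seg import *
mp,im=shot("wrist","w17"); H,S,V=cv2.split(cv2.cvtColor(im,cv2.COLOR_BGR2HSV))
print(proj(mp,(.555,.070,.028)))
for k in blobs(im,(S<70)&(V>90)):
    P=cast(mp,k,.028)*1000
    if abs(P[:,1].mean()-70)<60 and abs(P[:,0].mean()-555)<60: print("jar",cv2.minEnclosingCircle(P[:,:2].astype(np.float32)),k.min(0),k.max(0))
E
```

```text
time: 29.37
tool_pos: [0.5565, 0.0678, 0.2593]
tool_rot: [3.134, -0.001, 1.586]
contact_force: [-0.6, 0.7, 0.3]
opening: 0.0595
d mm [ -1.5   2.2 -19.3] rot deg [-0.07  0.43 -0.87] F [-0.6  0.7  0.3] op 59.5
[[315.42096451 212.79252345]]
jar ((561.137451171875, 17.007003784179688), 84.2514419555664) [221 267] [422 276]
jar ((555.4215698242188, 73.39091491699219), 19.964956283569336) [293 184] [338 232]
jar ((498.22918701171875, 45.123741149902344), 19.719757080078125) [225 228] [264 256]
```

View pics/w17.png

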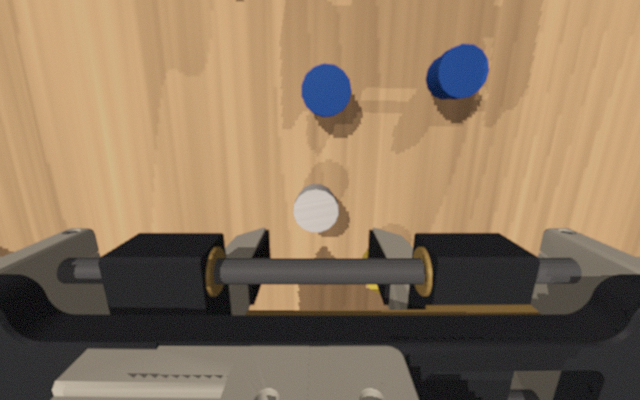

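The white small jar is centred between the fingers at (316,210). Blue jars are well away at (327,90) and (457,72), and the yellow one is behind. Descending.

```bash
python3 -m creep '[[[-1,3,-20,0,0.4,-0.9],[0,0,-20,0,0,0],[0,0,-10,0,0,0],[0,0,-5,0,0,0]]]'; python3 go.py 555.5 71 183 90
```

```text
time: 29.75
tool_pos: [0.5564, 0.0743, 0.2081]
tool_rot: [3.132, -0.002, 1.563]
contact_force: [-1.5, 0.6, 0.8]
opening: 0.06
d mm [ -0.9  -3.3 -25.1] rot deg [-0.1   0.57  0.43] F [-1.5  0.6  0.8] op 60.0
```

```bash
python3 -m creep '[[[-1,-3,-10,0,0.5,0.4],[0,0,-8,0,0,0],[0,0,-4,0,0,0]]]'; python3 go.py 555.5 71 183 90
```

```text
time: 30.0
tool_pos: [0.5556, 0.0725, 0.186]
tool_rot: [3.139, -0.002, 1.571]
contact_force: [-0.2, 0.1, 0.3]
opening: 0.0595
d mm [-0.1 -1.5 -3. ] rot deg [-0.11  0.15 -0.01] F [-0.2  0.1  0.3] op 59.5
```

```bash
python3 -m creep '[[[0,-1,-3,0,0,0],[0,0,0,0,0,0],[0,0,0,0,0,0],[0,0,0,0,0,0],[0,0,0,0,0,0]]]' 1 15; python3 go.py 555.5 71 183 90
```

```text
time: 30.42
tool_pos: [0.5559, 0.0713, 0.1828]
tool_rot: [3.139, -0.002, 1.57]
contact_force: [0.1, -0.3, -0.5]
opening: 0.0354
d mm [-0.4 -0.3  0.2] rot deg [-0.11  0.17  0.05] F [ 0.1 -0.3 -0.5] op 35.4
```

```bash
python3 -m creep '[[[0,0,10,0,0,0],[0,0,30,0,0,0],[0,0,30,0,0,0]]]'; python3 -m creep '[[[-5,20,0,0,0,0],[-8,34,0,0,0,0],[-8,34,0,0,0,0],[-8,34,0,0,0,0],[-8,34,0,0,0,0]]]';python3 -m creep '[[[-8,34,0,0,0,0],[-8,34,0,0,0,0],[-6,30,0,0,0,0],[0,5,0,0,0,0],[0,0,0,0,0,0]]]'; python3 go.py 495 345 188 90
```

```text
time: 30.67
tool_pos: [0.5538, 0.0711, 0.2505]
tool_rot: [-3.133, -0.002, 1.57]
contact_force: [1.1, -0.1, 0.5]
opening: 0.0353
time: 31.08
tool_pos: [0.5197, 0.2258, 0.2643]
tool_rot: [3.129, -0.002, 1.558]
contact_force: [0.7, -0.3, 0.1]
opening: 0.0351
time: 31.5
tool_pos: [0.4932, 0.3397, 0.2706]
tool_rot: [3.123, -0.007, 1.564]
contact_force: [-0.2, -0.0, -0.6]
opening: 0.0356
d mm [  1.8   5.3 -82.6] rot deg [-0.4   1.08  0.39] F [-0.2 -0.  -0.6] op 35.6
```

```bash
python3 -m creep '[[[2,5,-20,-0.4,1,0.4],[0,0,-20,0,0,0],[0,0,-15,0,0,0],[0,0,-5,0,0,0]]]'; python3 go.py 495 345 188 90;python3 - <<'E'
from seg import *
mp,im=shot("wrist","w18"); mp2,im2=shot("scene"); mp3,im3=shot("side")
cv2.imwrite("pics/v18.png",np.hstack([cv2.resize(im2[130:240,380:512],(390,325)),cv2.resize(im3[230:380,170:350],(390,325))]))
print("jar now scene px",proj(mp2,(.495,.345,.005)),"side",proj(mp3,(.495,.345,.005)))
E
```

```text
time: 31.83
tool_pos: [0.4966, 0.3429, 0.2139]
tool_rot: [3.133, -0.002, 1.572]
contact_force: [-0.5, -0.3, -0.9]
opening: 0.0351
d mm [ -1.6   2.1 -25.9] rot deg [-0.14  0.47 -0.06] F [-0.5 -0.3 -0.9] op 35.1
jar now scene px [[462.088762   206.36117418]] side [[240.43156012 324.76076291]]
```

View pics/v18.png

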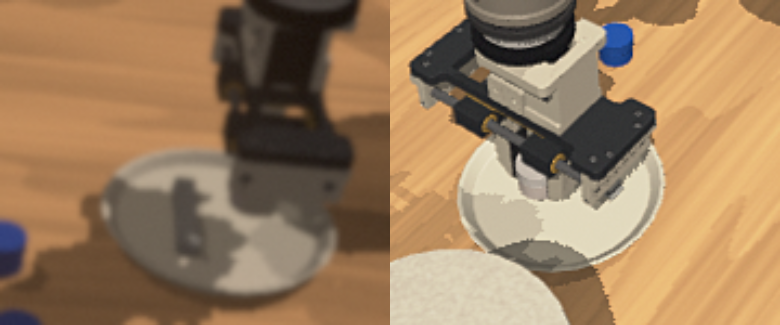

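The long clip lies flat on the dish floor and the jar is over the free side. Lowering it.

```bash
python3 -m creep '[[[-1,2,-10,-0.1,0.5,0],[0,0,-6,0,0,0],[0,0,-4,0,0,0]]]'; python3 go.py 495 345 188 90; python3 -m creep '[[[0,0,-2,0,0.1,0]]]'; python3 go.py 495 345 188 90
```

```text
time: 32.23
tool_pos: [0.4978, 0.3449, 0.1984]
tool_rot: [3.134, -0.005, 1.57]
contact_force: [0.0, 0.2, -0.7]
opening: 0.0353
d mm [ -2.8   0.1 -10.4] rot deg [-0.29  0.41  0.06] F [ 0.   0.2 -0.7] op 35.3
time: 32.32
tool_pos: [0.4977, 0.3448, 0.196]
tool_rot: [3.137, -0.005, 1.57]
contact_force: [0.8, -0.6, 0.1]
opening: 0.0353
d mm [-2.7  0.2 -8. ] rot deg [-0.28  0.29  0.07] F [ 0.8 -0.6  0.1] op 35.3
```

```bash
python3 -m creep '[[[-2,0,-5,-0.3,0.3,0]]]'; python3 go.py 495 345 188 90; python3 -m creep '[[[0,0,-2,0,0,0]]]'; python3 -m creep '[[[0,0,-1,0,0,0]]]'; python3 go.py 495 345 188 90
```

```text
time: 32.4
tool_pos: [0.4962, 0.3449, 0.1913]
tool_rot: [3.14, -0.0, 1.569]
contact_force: [-0.2, -0.1, -0.2]
opening: 0.0353
d mm [-1.2  0.1 -3.3] rot deg [-0.02  0.06  0.08] F [-0.2 -0.1 -0.2] op 35.3
time: 32.48
tool_pos: [0.4957, 0.3448, 0.1885]
tool_rot: [-3.141, 0.001, 1.57]
contact_force: [-0.5, 0.8, -1.0]
opening: 0.0353
time: 32.57
tool_pos: [0.4957, 0.3448, 0.1875]
tool_rot: [-3.141, 0.001, 1.57]
contact_force: [-1.3, -2.0, 15.5]
opening: 0.0354
d mm [-0.7  0.2  0.5] rot deg [ 0.05 -0.02  0.06] F [-1.3 -2.  15.5] op 35.4
```

Contact at the expected height. Release, retreat, and take one last look.

```bash
python3 -m creep '[[[0,0,0,0,0,0],[0,0,0,0,0,0],[0,0,0,0,0,0]]]' -0.1; python3 -m creep '[[[0,0,5,0,0,0],[0,0,25,0,0,0],[0,0,35,0,0,0],[0,0,35,0,0,0],[0,0,35,0,0,0]]]'; python3 -m creep '[[[-15,-35,20,0,0,0],[-15,-35,20,0,0,0],[-10,-35,15,0,0,0],[0,-35,10,0,0,0],[0,-20,0,0,0,0]]]'; python3 -m creep '[[[0,0,0,0,0,0],[0,0,0,0,0,0],[0,0,0,0,0,0]]]'; python3 - <<'E'
from seg import *
mp2,im2=shot("scene","sF"); mp3,im3=shot("side","dF")
cv2.imwrite("pics/vF.png",np.vstack([cv2.resize(im2[120:260,100:510],(800,273)),cv2.resize(im3[110:390,170:470],(320,299)).repeat(1,0) if 0 else np.hstack([cv2.resize(im3[260:380,180:330],(400,320)),cv2.resize(im3[115:225,330:467],(400,320))])]))
for im,mp in ((im2,mp2),(cv2.imread("pics/scene0.png"),mp2)):
    H,S,V=cv2.split(cv2.cvtColor(im,cv2.COLOR_BGR2HSV))
    for c in blobs(im,(H<12)&(S>120)&(V>50)&(V<190)):
        r=rect(cast(mp,c,.012))
        if abs(r[0]-[515,-329]).max()<60 and r[1][0]>100 or abs(r[0]-[430,-80]).max()<40: print("tray/perfume",r)
    for c in blobs(im,(S<75)&(V>80)):
        r=rect(cast(mp,c,.014))
        if abs(r[0]-[495,320]).max()<80 and r[1][0]>100: print("dish",r)
E
```

```text
time: 32.82
tool_pos: [0.4957, 0.3451, 0.1877]
tool_rot: [3.141, 0.001, 1.57]
contact_force: [0.1, 0.1, 0.5]
opening: 0.0487
time: 33.23
tool_pos: [0.4928, 0.3435, 0.3194]
tool_rot: [-3.125, 0.009, 1.57]
contact_force: [0.4, 1.6, 0.8]
opening: 0.0507
time: 33.65
tool_pos: [0.4515, 0.1853, 0.3967]
tool_rot: [3.138, 0.001, 1.578]
contact_force: [0.4, -0.4, 1.3]
opening: 0.0505
time: 33.9
tool_pos: [0.4509, 0.182, 0.3996]
tool_rot: [3.134, 0.0, 1.573]
contact_force: [-0.0, 0.1, 0.5]
opening: 0.0507
tray/perfume (array([ 522.1, -325. ]), array([231.4, 193.4]), np.float32(1.5))
dish (array([499.3, 322.8]), array([171.5, 170.8]), np.float32(-80.6))
tray/perfume (array([ 521.1, -326.1]), array([233.4, 193.8]), np.float32(1.4))
dish (array([499.3, 323.1]), array([170.9, 170.8]), np.float32(-80.6))
```

The picture limit is used up, so I check the final state numerically.

```bash
python3 - <<'E'
from seg import *
for cam,f in (("scene","sF"),("side","dF")):
    im=cv2.imread(f"pics/{f}.png"); mp=pose(cam); H,S,V=cv2.split(cv2.cvtColor(im,cv2.COLOR_BGR2HSV))
    for n,m,z in (("pink",((H>160)|(H<2))&(S>60)&(V>90),.014),("grey",(S<70)&(V>60),.02),("perfume",(H<13)&(S>170)&(V>30),.02)):
        for c in blobs(im,m,25):
            r=rect(cast(mp,c,z))
            if abs(r[0]-[530,0]).max()<450 and r[0][0]>400 and r[1][0]<140: print(cam,n,*r,c.mean(0).round())
    # dish interior: dark/contrast things against the dish
    p=[(.496,.345,.033),(.496,.299,.017),(.496,.322,.006),(.559,-.379,.047),(.448,-.379,.017)]
    px=proj(mp,p).round().astype(int); print(cam,[(tuple(q.tolist()),im[q[1],q[0]].tolist()) for q in px])
    x0,y0=px[2]; g=cv2.createCLAHE(3,(2,2)).apply(cv2.cvtColor(im,cv2.COLOR_BGR2GRAY)[y0-14:y0+14,x0-28:x0+28])
    for row in g[::2]: print("".join(" .:-=+*#%@"[v*10//256] for v in row))
E
```

```text
scene pink [ 518.2 -284.3] [130.   36.5] 0.3 [192. 183.]
scene grey [ 544.8 -383.2] [107.2  56.1] 38.8 [147. 183.]
scene grey [ 461.7 -372.2] [45.3 14.9] 0.1 [167. 164.]
scene perfume [420.  -87.3] [30.  27.2] -77.9 [282. 165.]
scene [((465, 197), [129, 138, 151]), ((442, 200), [111, 120, 128]), ((452, 205), [104, 121, 133]), ((144, 177), [143, 153, 168]), ((167, 162), [62, 70, 80])]<stdin>:12: RuntimeWarning: overflow encountered in scalar multiply
Traceback (most recent call last):
OverflowError: Python integer 256 out of bounds for uint8
```

```bash
python3 - <<'E'
from seg import *
mp=pose("side"); im=cv2.imread("pics/dF.png")
print([proj(mp,p).round()[0].tolist() for p in ((.496,.345,.033),(.496,.345,.005),(.496,.299,.017))])
g=cv2.createCLAHE(3,(2,2)).apply(cv2.cvtColor(im,cv2.COLOR_BGR2GRAY)[275:350,200:300])
for r in g[::2]: print("".join(" .:-=+*#%@"[int(v)*10//256] for v in r))
E
```

```text
[[239.0, 314.0], [240.0, 325.0], [256.0, 304.0]]
=---=====---=====+++=====++++++==------====+++++======+++=++++====+++==++**++===---=----=++**++++***
--=====---=====+++==-===+=+++=------======++++=-====+++==+++=====++===+***+=-=----=---=++*+++++*****
=+==----=====+++======+++++=-------========++==--=+++==++===-=======+**++==-----=---=++*+++++*****++
==---======+++=====+=++++++=----======-+*%:%@@@@@@@@@@@@@@@@@@@@%#++*+==------=---=++*+++++*****+++*
----=====+++=======+++++==-:---=+#@@@@@@@@@@@@@@@@@@@@@@@@@@@%@%%%%@@@@@#+------=++*+++++*****+++*+=
-=====++++====+=++++++=-::-+*%@@%%%%@@@@@@@@@@@@@@@@@@@@@@@@@%%%%%%%%%%%%%@@#+=++**+++++****++++====
=====++=======++++++=-:=#%@%%%%%%%%@@@@@@@@@@@@@@#%@%%%%%%#%%%%%%%%%%%%%%%###%%@**+=+*****++++=+==--
===++======+++*+++-:=#@@%%%%%%%%%%%@@@@%%########################%%%%%%%#########%%******+++=+==-=--
++=======+++*++=-=#@%%%%%%%%%%%%%%################################%####%%%##########%%*+===+==------
=======++*+++=-*%@%%%%%%%%%%%%################%############################%%#######**%%*+==------=-
=+===++*+++=:*%%%%%%%%%%%%%##############
[... 2086 characters left out ...]
#*-::::+#*****************************%%%%%%%%%%%%%%%%%%%%%%%%%%%%%%%%%%%%#-::-##=====++++****
--=====##+::::=*#*************###*#*#####**%%%%%%%%%%%%%%%#%%%%%%%%%%%%%%%%%%@#-:.=#@#+==+++++******
====+++=+%#+::::-*###*########:.........:::.#@-#%%%%%%%%%%%%%%%%%%%%%%%%%%%%*:.:#@=-+===+++++*******
===++===--.+*+:::.-*###:...............::::::::::.#-#%%%%%%%%%%%%%%%%%%%@#-..-#@---++==+++++********
%@%%%%%%++=--*#+-.   ................:-::::::::::::::::#%%%%%%%%%%%%%%#:..-#@#--**+==+++++**********
@@@@@@%%@@@@@@@@%%=-.   ...........:-:::::::::::::::::::::.#%%%%%%#:..:#@@+----**==++++++***********
@@@@@@@@@@@@@@@@@@@@@@@=..   ....:-:::::::::::::::::::::::::.=:...-#@@#------**+==+++++*************
```

Clip flat and jar upright, side by side in the dish. Handing in.

```bash
python3 -c "
from cell import robot
print(robot.hand_in())"
```

```text
the job is handed in; nothing more can be done
None
```

All five things are in their places and I handed the job in at about 34 s. However, one wrist-force reading went over the 120 N limit, so the run may be failed for that.

**What I did:** in order, I set down the comb, large jar and short clip in the tray, then the long clip and small white jar in the dish. Each was lowered until it touched the floor (12 to 22 N), then released. The arm ended clear of everything with the gripper open.

**Last checks:**
- **Tray contents:** the scene camera puts the comb in the long compartment, in line with the tray. The large jar is in the larger small compartment and the short clip is in the smallest.
- **Dish contents:** the side camera shows the long clip flat and the small jar upright beside it.
- **Tray and dish:** both measured within about 1 mm of where they started.
- **Perfume bottle:** it was seen standing at about its original spot, and the arm never went near it. I did not measure its shift precisely.

**What went wrong:**
- **First comb grasp:** it closed just above the comb and missed.
- **Force over the limit:** on the retry I descended before the fingers had reopened, and they pressed on the comb. The wrist force read 127.9 N at that moment, and the comb slid about 9 mm. It stayed flat, and the next grasp worked.
- **Final picture:** I had used all 16 picture views, so the last check was numeric plus a coarse text rendering of the image.

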